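# Fit the retaining ring on the stage spindle

## Task

Squeeze the red-handled ring pliers in their blue rack so that they spread the dark retaining ring, slide the ring down over the stage spindle pressing the sprung brass washer down with firm but gentle force, and let the ring close into the shaft groove so that it holds the washer down. Then take the pliers off the ring, put them back upright in the rack with both wings in its forks, and let go; leave the other things on the bench alone.

Things in the scene. Friction and masses are not known exactly. Their poses are not given: they have to be found in the camera images.
- ring: Dark steel retaining ring, 5 mm thick, 48 mm across, 60 g; starts closed on the rack's white block (top 34 mm above the bench), the pliers' blades already in its slotted lugs. Origin: centre of its opening, at the underside. x: to its closed back (24 mm away; lugs at x = -18 to -34 mm), z up. Closed, its teeth stand on a 13 mm radius; it has two sprung arms.
- ring_l (a joint): Opening of the ring's +y arm, rad: 0 closed, to which it springs by itself; about 0.15 with the pliers squeezed to their stop, which clears the 15 mm radius shaft by about 1 mm; about 0.1 if its teeth rest on the shaft outside the groove.
- ring_r (a joint): The same for the ring's -y arm.
- pliers: Upright ring pliers, 135 mm tall, about 220 g: red handles on top, a level cross bar (104 mm in y, 16 in x, 12 high) with red wing ends, two jaws down to the blades. Origin: middle of the bar. y: along the bar, z up, x: towards the ring, whose centre is at x = 22 mm, underside z = -75 mm. Squeezing opens the jaws: after 5 mm free travel the ring spreads, and feet on the blades hook under the lugs.
- pliers_grip (a point): Middle between the handles, 45 mm above the bar's middle. Handles: flat outer faces, 24 mm wide in x, from 21 mm below to 11 mm above this point, squeezed along y. They splay upwards at rest, 53 mm over their upper ends; at the built-in stop they are parallel, 32 to 34 mm over the outside. Spring force 7 N a side at rest, about 20 N at the stop with the ring; a 40 N grip is ample.
- jaw_l (a joint): Turn of a jaw, rad: 0 at rest, 0.172 at the stop (both turn alike). Eased back until the handles' upper ends are 50 mm apart or more, the ring closes and the blades pull straight up out of its slots; at 50 mm the return spring still presses on the fingers enough to lift the pliers.
- rack: Blue rack for the pliers, base 105 x 128 mm. Origin: on the bench under the middle of the hung pliers' bar; x towards the white ring block, y along the bar. The wings lie in two forks at y = +-44 mm, 103 mm high: notches 19.5 mm wide in x for the 16 mm bar, with flared lips up to 120 mm high; end stops at y = +-54 mm, 114 mm high.
- rack_seat (a point): Fixed point of the rack, 109 mm above its origin: where the pliers' origin belongs, with the same yaw as the rack (x axis to the ring block).
- spindle: Fixed round stage base, 104 mm across, 28 mm high, an upright steel shaft in the middle. Origin: on the bench, on the shaft's axis. Shaft radius 15 mm, tapering to 11 mm over its last 5 mm; the groove (radius 12.5 mm) has its upper wall 11 mm below the shaft's top. The shaft is set higher or lower each time, its top 71 to 107 mm above the bench: not measured, to be felt or seen.
- stage_top (a point): Fixed point on the shaft's axis at the base's top, 28 mm above the bench. Above it a brass washer (radius 22 mm) rides on the shaft, sprung upwards; at rest its top is 10 mm below the shaft's top. It moves 8.5 mm down to a stop: 4 N at first, 7.5 N near the stop, then steep. The ring can close into the groove from 6 mm down, so press to the stop: 11 to 14 N is enough, over 20 N does damage.
- tray: White parts tray, 110 x 160 mm, with a spare washer and bearing: not part of the job.
- dish: Clear dish, 90 mm across: not part of the job.
- flask: White bottle, 120 mm tall: not part of the job.
- driver: Screwdriver, 170 mm: not part of the job.
- wafer_box: Flat blue wafer box, 120 mm square: not part of the job.

How it is judged:
By the outcome, as a careful person would: the job done as asked, in the order asked, and still so for the second after the job is handed in, with the robot touching nothing.
It also fails if it takes over 58 s, if anything falls off the work surface, if the arm or the gripper's body presses on something with over 40 N, if the wrist force passes 120 N, or if a joint passes its speed limit or range.

## Robot

A 6-joint arm with a two-finger parallel gripper is mounted at the origin on the work surface. World frame = base frame: x ahead of the robot, y to its left, z up, the work surface at z = 0. Lengths are in m, angles in rad, forces in N, time in s.
With the tool pointing down it reaches from about 0.375 to 0.9 m from the base axis. Payload 3.1 kg.
Tool frame: the origin (TCP) lies on the centre line of the jaws, within the pads' length; the fingertips stand 25 mm ahead of it and the grasp point (between the pads) lies 6 mm ahead of it (manip.tips_ahead is the distance from the TCP to the fingertips, in m); z points along the fingers, y is the direction in which the jaws open and shut (so a half turn about z gives the same grasp; the last joint's range is limited). The gripper opens to 85 mm and grips with 20 to 120 N. Pads are 22 mm wide; open, the fingers measure 114 mm over their backs; the gripper's body (76 mm by 85 mm) begins 54 mm behind the grasp point. The pads swing forward as they close: fully open they stand 13 mm farther back than shut.
Start: joints at [1.163, 0.527, 1.433, -0, 1.181, -0.178], TCP at [0.142, 0.609, 0.256] pointing down, gripper open.
Joint ranges: [-3.08, 3.08], [-0.75, 2.2], [0.22, 2.44], [-1.43, 4.57], [0, 2.65], [-2.85, 2.85]. Speed limits (rad/s): [2.79, 2.79, 3.14, 3.14, 3.14, 3.14].

## Interface

Orientations are given as a unit quaternion [x, y, z, w].
In Python, from station import manip gives the robot as it stands.
- The arm moves only by the tool play_rows, never from a script. Its argument "steps" is a list that holds one entry, the list of rows, each a list of 6 numbers: the shift along the tool's x, y, z in m, then the turn, a rotation vector about the tool's x, y, z in degrees. In form: [[[x, y, z, rx, ry, rz], ...]]. A call has 1 to 10 rows; each row shifts and turns the commanded pose from where the row before left it, along the tool's axes as they then stand; what a row does not reach is not made up. A row lasts 1/8 s, in which the tool goes at most 62.5 mm and 10.7 degrees, less where a joint would pass 70% of its speed; a pose out of reach is approached as far as the arm can. A call is refused whole if a number of a shift passes 0.0625 or a number of a turn 10.7, either way. A call with a gripper value outside its range is refused whole. "fingers" is the opening, from 0 (shut) to 1 (fully open), set as the call begins (left out, the last holds). The fingers move at their own pace and stop on an object; "squeeze" is the grip in N (left out, the last holds). Time passes only in rows, so rows that do not move let the fingers close. It gives the time, the measured TCP pose, the force and the opening at its end, in the units of the state.
- manip.sense(): the state, without advancing time (a new reading comes with each control period).
- manip.snapshot(name): name is "side" or "top"; returns a dict with "img" (384x512x3 uint8, red, green, blue), "K" (3x3 intrinsics, pixels), "world_from_camera" (4x4, takes a point from camera to world coordinates). Camera axes: x right, y down, z forward; pixel columns grow to the right and rows downward; lengths in m; the calibration is good to about 2 mm. A picture is of the moment at which its call begins. There is no depth.
- manip.sign_off(): hands the job in, once; it reports no verdict.
Trained networks look in a picture, given as the dict that the camera call returned (one of the last four; its "shot" number tells which), for a name from the list of things; names that differ only in an ending like _2 or _b are one class to them, and where a whole thing is asked for, a point or a joint stands for the part that bears it (a point fixed in the world has none). Each returns a list of dicts, best first, with "score" (0 to 1); they miss things now and then, are a little off and sometimes report something else, mostly with a low value. They report only what shows in the picture. A call takes as long as a camera call.
- manip.regions_of(label, picture): "pixels" (384x512 bool, what is visible of it) and "rect" ([left, top, right, bottom] in pixels, round what is visible of it).
- manip.pinpoint(label, picture): "point" ([column, row] in pixels: a listed point, or the origin of a listed thing).
The state is a dict: "t": time; "q": joint angles; "qd": joint speeds; "tau": joint torques, N m; "tcp_pos": TCP position; "tool_rot": TCP orientation; "force": force on the tool from outside, world axes, zero at the start; "ft_torque": the same for the moment, N m; "finger_gap": opening from 0.0 (shut) to 1.0 (fully open).
Only numpy, scipy, OpenCV 4.12 (cv2) and the standard library are available. Lean on these libraries where they do the work, as an engineer would, in place of code of your own. Each camera call takes 0.05 s, during which the arm holds its last target.

## Working session

There is one attempt and no reset: what is moved stays moved. The work goes in short steps, Python scripts to look and compute and a tool call to move; the robot and the scene stay as the last step left them, time stands still between calls to the robot, and variables do not carry over. Pictures are saved under pics/ and viewed, and the job is handed in when it is done.

Besides the shell and the picture viewer there is one more tool, called after "Emit:" as name([rows], argument=value, ...), one row to a line, values as JSON. play_rows: Moves the arm, as the interface text tells. Its arguments: {"type":"object","properties":{"steps":{"type":"array"},"fingers":{"type":"number"},"squeeze":{"type":"number"}},"required":["steps"]}

```bash
mkdir -p pics; ls; python3 - <<'E'
from station import manip
import cv2
s=manip.sense();print(s)
for n in("side","top"):
    p=manip.snapshot(n);cv2.imwrite(f"pics/{n}0.png",p["img"][:,:,::-1]);print(n,p["K"].tolist(),p["world_from_camera"].round(4).tolist())
    for l in["ring","pliers","pliers_grip","rack","rack_seat","spindle","stage_top"]:
        print(l,[(r["score"],[round(float(v),1) for v in r["point"]]) for r in manip.pinpoint(l,p)[:2]])
print(manip.sense()["t"], manip.tips_ahead)
E
```

```text
pics
{'t': 0.0, 'q': array([ 1.16250521e+00,  5.28458425e-01,  1.43392919e+00,  2.32903133e-06,
        1.18142161e+00, -1.78491417e-01]), 'qd': array([-2.34824441e-04,  5.96034279e-04, -1.29150650e-03, -4.03621036e-05,
       -2.02526314e-04,  9.04917484e-06]), 'tau': array([ 6.05937985e-04, -4.42339754e+01, -1.78030515e+01, -6.57587947e-06,
        8.36128194e-03,  5.65464006e-06]), 'tcp_pos': array([0.14205437, 0.60794194, 0.25532978]), 'tool_rot': array([ 1.14647570e-01,  9.93405610e-01, -1.06061678e-03, -3.21547654e-04]), 'force': array([ 0.73925764,  0.00829625, -0.34493886]), 'ft_torque': array([-0.03506032,  0.00344476, -0.01175465]), 'finger_gap': 1.0008240100791237}
side [[493.5431267898808, 0.0, 254.47769655015995], [0.0, 493.5431267898808, 189.35919160260664], [0.0, 0.0, 1.0]] [[0.9619, -0.2131, 0.1714, 0.322], [-0.2734, -0.7395, 0.6151, -0.8789], [-0.0043, -0.6385, -0.7696, 1.188], [0.0, 0.0, 0.0, 1.0]]
ring [(0.49, [288.8, 252.7])]
pliers [(0.65, [280.7, 240.3])]
pliers_grip [(0.76, [284.1, 229.7]), (0.31, [298.6, 196.2])]
rack [(0.63, [279.0, 261.7])]
rack_seat [(0.62, [283.4, 241.1])]
spindle [(0.71, [228.7, 178.8])]
stage_top [(0.68, [233.2, 174.7])]
top [[448.6116222156763, 0.0, 262.23333170977975], [0.0, 448.6116222156763, 183.4711771310955], [0.0, 0.0, 1.0]] [[-0.0044, -0.982, 0.189, 0.2945], [-1.0, 0.0048, 0.0019, -0.0156], [-0.0027, -0.189, -0.982, 1.5046], [0.0, 0.0, 0.0, 1.0]]
ring [(0.37, [322.2, 178.5]), (0.16, [323.7, 177.1])]
pliers [(0.56, [324.6, 175.5])]
pliers_grip [(0.81, [323.6, 173.4])]
rack [(0.67, [315.8, 180.7])]
rack_seat [(0.9, [323.5, 176.8])]
spindle [(0.82, [219.8, 199.5])]
stage_top [(0.65, [222.4, 197.4])]
0.8 0.025
```

View pics.

```bash
python3 - <<'E'
import cv2
a=cv2.imread("pics/side0.png");b=cv2.imread("pics/top0.png")
cv2.imwrite("pics/side0c.png",cv2.resize(a[120:320,170:370],None,fx=3,fy=3,interpolation=cv2.INTER_CUBIC))
cv2.imwrite("pics/top0c.png",cv2.resize(b[110:270,180:380],None,fx=3.5,fy=3.5,interpolation=cv2.INTER_CUBIC))
E
```

```text
(no output)
```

View pics/side0.png

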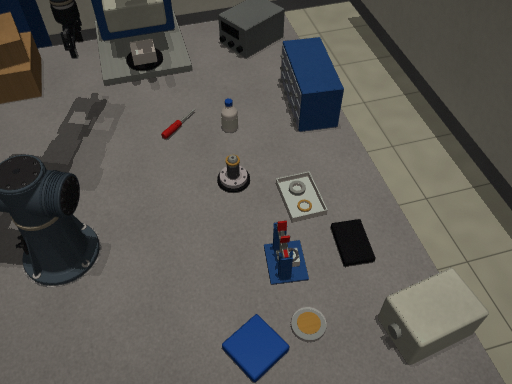

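View pics/side0c.png

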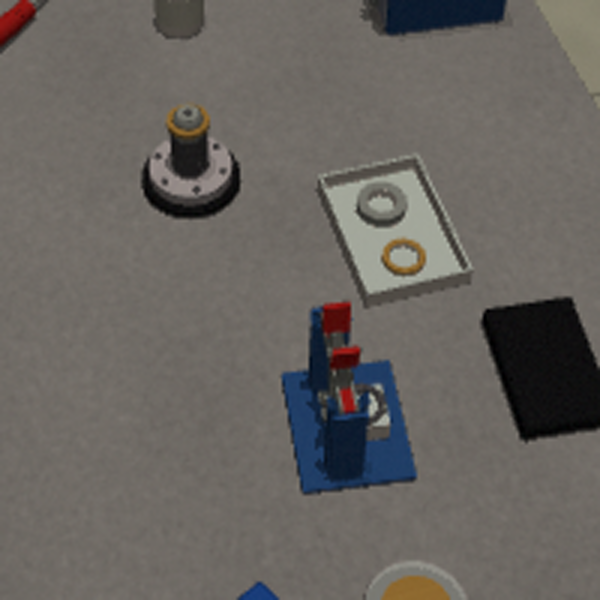

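View pics/top0c.png

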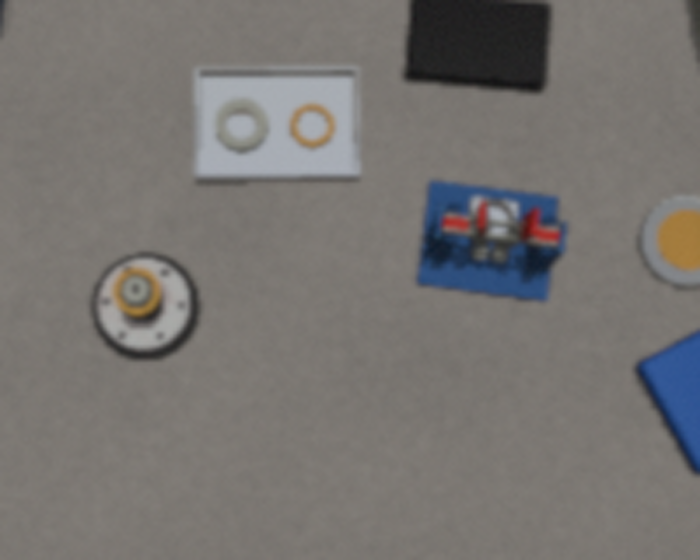

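```bash
cat > h.py <<'E'
import numpy as np, cv2
from scipy.optimize import least_squares
from station import manip
def proj(p,X):
    T=np.linalg.inv(p["world_from_camera"]);X=np.atleast_2d(X)
    c=X@T[:3,:3].T+T[:3,3];u=c@p["K"].T;return u[:,:2]/u[:,2:]
def ray(p,uv):
    T=p["world_from_camera"];d=T[:3,:3]@np.linalg.inv(p["K"])@np.array([uv[0],uv[1],1.]);return T[:3,3],d
def onz(p,uv,z):
    o,d=ray(p,uv);return o+d*(z-o[2])/d[2]
def tri(obs):
    A=0;b=0
    for p,uv in obs:
        o,d=ray(p,uv);d=d/np.linalg.norm(d);M=np.eye(3)-np.outer(d,d);A=A+M;b=b+M@o
    return np.linalg.solve(A,b)
E
python3 - <<'E'
from h import *
import pickle
S=manip.snapshot("side");P=manip.snapshot("top")
pickle.dump((S,P),open("sp0.pkl","wb"))
for l,z in[("pliers",.109),("pliers_grip",.154),("rack",0),("rack_seat",.109),("spindle",0),("stage_top",.028),("ring",.034)]:
    a=manip.pinpoint(l,S);b=manip.pinpoint(l,P)
    if a and b:
        a=a[0]["point"];b=b[0]["point"];print(l,tri([(S,a),(P,b)]).round(4),onz(S,a,z).round(4),onz(P,b,z).round(4))
# circle base mask, rack mask
for p,n in((S,"s"),(P,"t")):
    for l in("spindle","rack"):
        r=manip.regions_of(l,p)
        if r:
            m=r[0]["pixels"];print(n,l,r[0]["rect"],m.sum());cv2.imwrite(f"pics/m_{n}_{l}.png",m.astype('u1')*255)
E
```

```text
pliers [ 0.5839 -0.1984  0.1062] [ 0.5808 -0.2004  0.109 ] [ 0.5857 -0.1982  0.109 ]
pliers_grip [ 0.5911 -0.209   0.1609] [ 0.5827 -0.2057  0.154 ] [ 0.6027 -0.2106  0.154 ]
rack [ 0.5847 -0.2092  0.0168] [ 0.5848 -0.1999  0.    ] [ 0.5917 -0.2116  0.    ]
rack_seat [ 0.5824 -0.2121  0.1274] [ 0.5879 -0.2005  0.109 ] [ 0.5853 -0.2147  0.109 ]
spindle [0.5257 0.1264 0.003 ] [0.5268 0.129  0.    ] [0.5256 0.1267 0.    ]
stage_top [0.5312 0.1256 0.0295] [0.534  0.1272 0.028 ] [0.529  0.1258 0.028 ]
ring [ 0.5952 -0.2153  0.0138] [ 0.5735 -0.2286  0.034 ] [ 0.6082 -0.2132  0.034 ]
s spindle [215.9, 157.1, 249.7, 192.0] 815
s rack [263.4, 223.6, 306.9, 286.3] 1278
t spindle [206.7, 184.4, 236.8, 216.3] 758
t rack [300.5, 160.9, 341.8, 194.7] 760
```

```bash
python3 - <<'E'
import pickle,cv2
S,P=pickle.load(open("sp0.pkl","rb"))
def c(p,x,y,w,h,f,n): cv2.imwrite(n,cv2.resize(p["img"][y:y+h,x:x+w,::-1],None,fx=f,fy=f,interpolation=cv2.INTER_NEAREST))
c(S,258,210,56,80,7,"pics/c1.png");c(P,295,155,52,48,11,"pics/c2.png")
c(S,212,148,44,48,11,"pics/c3.png");c(P,200,176,44,46,11,"pics/c4.png")
E
```

```text
(no output)
```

View pics/c1.png

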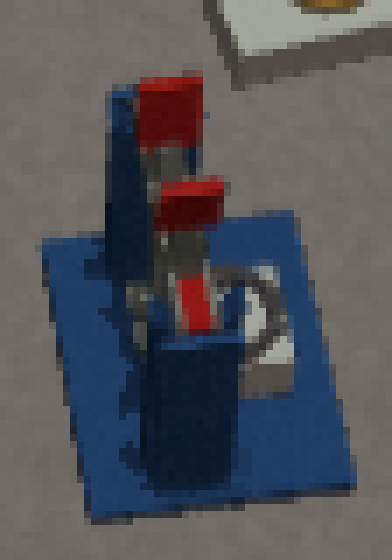

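View pics/c2.png

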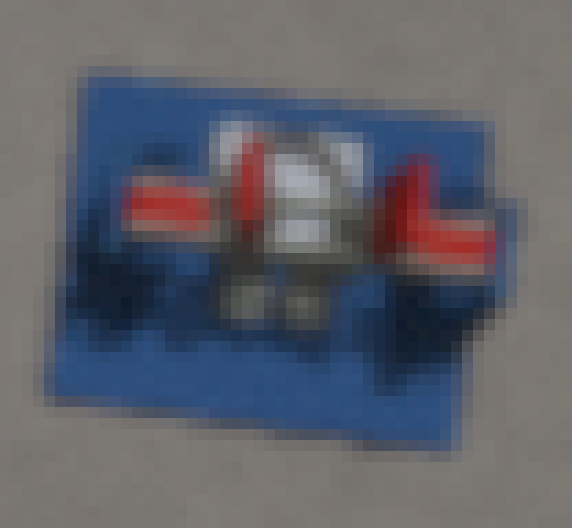

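View pics/c3.png

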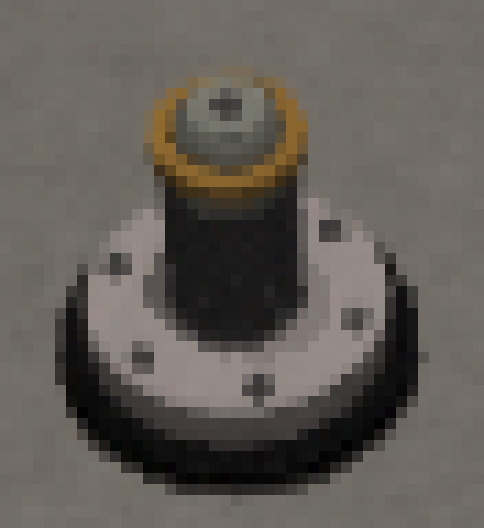

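View pics/c4.png

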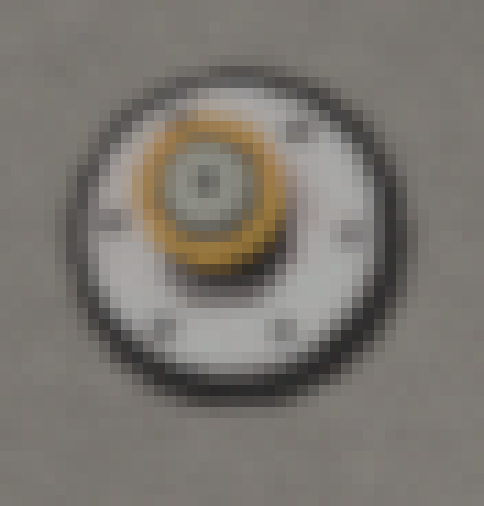

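```bash
python3 - <<'E'
from h import *
import pickle
S,P=pickle.load(open("sp0.pkl","rb"))
cs=lambda x,y,ox,oy,f:(ox+x/f-.5,oy+y/f-.5)
# shaft top
a=cs(228,104,212,148,11);b=cs(207,181,200,176,11);T=tri([(S,a),(P,b)]);print("shafttop",T.round(4))
# base silhouette
th=np.linspace(0,2*np.pi,361)
def hull(p,x,y,r=.052,z=(0,.02)):
    return np.vstack([proj(p,np.c_[x+r*np.cos(th),y+r*np.sin(th),0*th+zz]) for zz in z])
for z in[(0,0),(0,.018),(0,.028)]:
  def f(v):
    h=hull(S,*v,z=z);g=hull(P,*v,z=z)
    return [h[:,0].min()-(212+57/11-.5),h[:,0].max()-(212+418/11-.5),h[:,1].max()-(148+490/11-.5),g[:,0].min()-(200+66/11-.5),g[:,0].max()-(200+408/11-.5),g[:,1].min()-(176+66/11-.5),g[:,1].max()-(176+405/11-.5)]
  r=least_squares(f,[.53,.126]);print(z,r.x.round(4),np.round(r.fun,2))
for nm,I in(("S",[S]),("P",[P])): pass
# bar wings
e1=cs(122,202,295,155,11);e2=cs(497,245,295,155,11)
A=onz(P,e1,.115);B=onz(P,e2,.115);print("wing",A.round(4),B.round(4),np.linalg.norm(A-B),(A+B)/2,np.degrees(np.arctan2(-(A-B)[0],(A-B)[1])))
# base quad
for z in(0.004,):
  Q=[onz(P,cs(x,y,295,155,11),z)[:2] for x,y in((85,72),(490,122),(450,450),(45,400))]
  Q2=[onz(S,cs(x,y,258,210,7),z)[:2] for x,y in((41,240),(296,211),(355,487),(92,520))]
  for q in(Q,Q2):
    q=np.array(q);print(q.round(4).tolist(),"c",q.mean(0).round(4),[np.linalg.norm(q[i]-q[i-1]).round(4) for i in range(4)],[np.degrees(np.arctan2(*(q[i]-q[i-1])[::-1])).round(2) for i in range(4)])
E
```

```text
shafttop [0.5349 0.126  0.1068]
(0, 0) [0.5352 0.1281] [ 0.99  0.87  0.02 -0.02 -0.48  1.25  0.7 ]
(0, 0.018) [0.5346 0.1271] [ 0.53  0.78  0.3  -0.4  -0.19  0.41  0.87]
(0, 0.028) [0.5343 0.1266] [ 0.26  0.72  0.46 -0.61 -0.02 -0.07  0.97]
wing [ 0.5955 -0.1505  0.115 ] [ 0.5823 -0.258   0.115 ] 0.10828364808234382 [ 0.58887449 -0.20422809  0.115     ] -6.990345099340133
[[0.6611, -0.1506], [0.6445, -0.2766], [0.5409, -0.2605], [0.5571, -0.1361]] c [ 0.6009 -0.2059] [np.float64(0.105), np.float64(0.1271), np.float64(0.1048), np.float64(0.1254)] [np.float64(-7.96), np.float64(-97.54), np.float64(171.16), np.float64(82.56)]
[[0.5548, -0.1338], [0.6594, -0.1491], [0.6392, -0.2764], [0.5372, -0.262]] c [ 0.5976 -0.2053] [np.float64(0.1294), np.float64(0.1057), np.float64(0.1288), np.float64(0.103)] [np.float64(82.18), np.float64(-8.33), np.float64(-99.04), np.float64(171.99)]
```

Emit:
play_rows([
  [[0, 0, 0, 0, 0, -5.3], [-0.0308, -0.0413, 0, 0, 0, 0], [-0.0308, -0.0413, 0, 0, 0, 0], [-0.0308, -0.0413, 0, 0, 0, 0], [-0.0308, -0.0413, 0, 0, 0, 0], [-0.0308, -0.0413, 0, 0, 0, 0], [-0.0308, -0.0413, 0, 0, 0, 0], [-0.0308, -0.0413, 0, 0, 0, 0], [-0.0308, -0.0413, 0, 0, 0, 0], [-0.0308, -0.0413, 0, 0, 0, 0]],
], fingers=1)

```text
t: 3.05
tcp_pos: [0.3669, 0.201, 0.2567]
tool_rot: [0.069, 0.998, 0.0, 0.001]
force: [0.4, 0.5, 0.4]
finger_gap: 0.998
```

Emit:
play_rows([
  [[-0.0308, -0.0413, 0, 0, 0, 0], [-0.0308, -0.0413, 0, 0, 0, 0], [-0.0308, -0.0413, 0, 0, 0, 0], [-0.0308, -0.0413, 0, 0, 0, 0], [-0.0308, -0.0413, 0, 0, 0, 0], [-0.0308, -0.0413, 0, 0, 0, 0], [-0.0308, -0.0413, 0, 0, 0, 0], [-0.0308, -0.0413, 0, 0, 0, 0], [-0.0308, -0.0413, 0, 0, 0, 0], [0, 0, 0, 0, 0, 0]],
])

```text
t: 4.3
tcp_pos: [0.5915, -0.2077, 0.2562]
tool_rot: [0.07, 0.998, -0.001, 0.001]
force: [0.2, 0.4, 0.0]
finger_gap: 1.0
```

```bash
cat >> h.py <<'E'
from scipy.spatial.transform import Rotation as Ro
def st():
    s=manip.sense();R=Ro.from_quat(s["tool_rot"]).as_matrix()
    y=R[:,1];print("t",round(s["t"],2),"tcp",s["tcp_pos"].round(4),"yaw",np.degrees(np.arctan2(-y[0],y[1])).round(2),"z",R[:,2].round(4),"F",s["force"].round(2),"M",s["ft_torque"].round(2),"gap",round(s["finger_gap"],4));return s,R
def go(target):
    s,R=st();print("tool shift",(R.T@(np.array(target)-s["tcp_pos"])).round(4))
def pic(name,cam,x,y,w,h,f):
    p=manip.snapshot(cam);cv2.imwrite(f"pics/{name}.png",cv2.resize(p["img"][y:y+h,x:x+w,::-1],None,fx=f,fy=f,interpolation=cv2.INTER_CUBIC));return p
E
python3 - <<'E'
from h import *
go([.589,-.2042,.160]); print(manip.sense()["q"].round(3))
pic("s1","side",220,150,110,150,4);pic("t1","top",270,120,110,100,6)
E
```

```text
t 4.3 tcp [ 0.5915 -0.2077  0.2562] yaw -8.08 z [ 0.0025 -0.002  -1.    ] F [0.19 0.36 0.02] M [-0.    0.03 -0.02] gap 1.0004
tool shift [0.0032 0.0033 0.0961]
[-5.150e-01  5.290e-01  1.430e+00 -1.000e-03  1.179e+00 -1.945e+00]
```

View pics/s1.png

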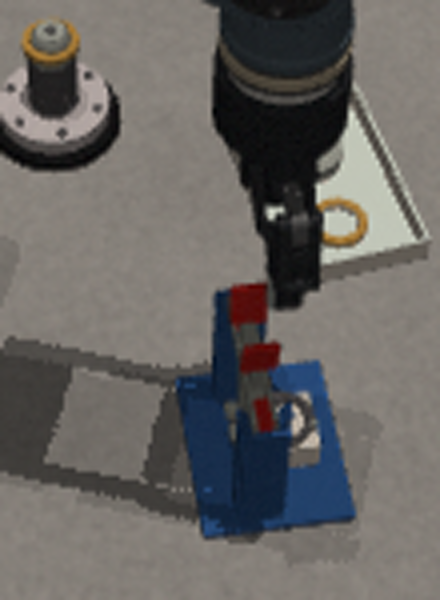

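View pics/t1.png

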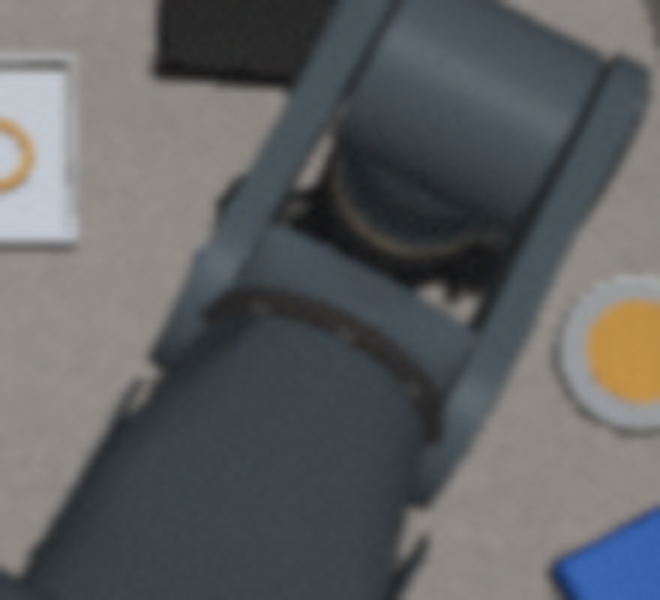

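```bash
python3 - <<'E'
from h import *
import pickle
S,P=pickle.load(open("sp0.pkl","rb"))
cs=lambda x,y,ox,oy,f:(ox+x/f-.5,oy+y/f-.5)
c=np.array([.589,-.2042]);y=np.radians(-7.9);X=np.array([np.cos(y),np.sin(y)]);Y=np.array([-X[1],X[0]])
for n,uv,z in(("wing",(195,305),.115),("hL top edge l",(163,184),.165),("hL top edge r",(222,179),.165),("hU l",(138,83),.165),("hU r",(203,77),.165)):
    w=onz(S,cs(*uv,258,210,7),z)[:2]-c;print(n,(w@X).round(4),(w@Y).round(4))
for n,uv,z in(("Lwing",(167,203),.115),("Rwing",(455,243),.115),("hR",(428,160),.165)):
    w=onz(P,cs(*uv,295,155,11),z)[:2]-c;print(n,(w@X).round(4),(w@Y).round(4))
E
```

```text
wing -0.0042 -0.043
hL top edge l -0.0143 -0.0223
hL top edge r 0.0069 -0.0232
hU l -0.0157 0.0228
hU r 0.0083 0.0221
Lwing 0.0004 0.0412
Rwing -0.0003 -0.0422
hR 0.0108 -0.0255
```

Emit:
play_rows([
  [[0.005, 0.003, 0, 0, 0, 0], [0, 0, 0.024, 0, 0, 0], [0, 0, 0.024, 0, 0, 0], [0, 0, 0.018, 0, 0, 0], [0, 0, 0.015, 0, 0, 0], [0, 0, 0.015, 0, 0, 0], [0, 0, 0, 0, 0, 0]],
])

```text
t: 5.28
tcp_pos: [0.5844, -0.1993, 0.1592]
tool_rot: [0.068, 0.998, 0.001, -0.001]
force: [0.0, 0.2, 0.0]
finger_gap: 1.0
```

```bash
python3 - <<'E'
from h import *
go([.587,-.2042,.160])
pic("s2","side",220,150,110,150,4)
import pickle
S,P=pickle.load(open("sp0.pkl","rb"))
cs=lambda x,y,ox,oy,f:(ox+x/f-.5,oy+y/f-.5)
print("shaft S",onz(S,cs(228,104,212,148,11),.106).round(4),"P",onz(P,cs(207,181,200,176,11),.106).round(4))
E
```

```text
t 5.28 tcp [ 0.5844 -0.1993  0.1592] yaw -7.84 z [-0.0024  0.0013 -1.    ] F [0.03 0.23 0.04] M [0.01 0.   0.03] gap 1.0001
tool shift [-0.0032 -0.0045 -0.0008]
shaft S [0.5332 0.1265 0.106 ] P [0.537  0.1261 0.106 ]
```

View pics/s2.png

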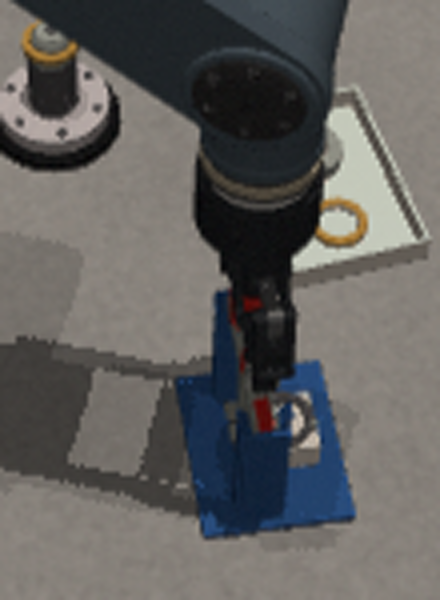

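Emit:
play_rows([
  [[-0.0025, -0.0045, 0, 0, 0, 0], [0, 0, 0, 0, 0, 0], [0, 0, 0, 0, 0, 0], [0, 0, 0, 0, 0, 0]],
])

```text
t: 5.82
tcp_pos: [0.5871, -0.2049, 0.1605]
tool_rot: [0.069, 0.998, -0.0, 0.0]
force: [-0.9, -0.2, 0.4]
finger_gap: 0.999
```

```bash
python3 - <<'E'
from h import *
go([.587,-.2042,.160])
E
```

```text
t 5.83 tcp [ 0.5871 -0.2049  0.1605] yaw -7.87 z [ 2.e-04 -1.e-04 -1.e+00] F [-0.95 -0.24  0.41] M [-0.02 -0.02 -0.01] gap 0.9986
tool shift [0.0002 0.0007 0.0005]
```

Emit:
play_rows([
  [[0, 0, 0, 0, 0, 0], [0, 0, 0, 0, 0, 0], [0, 0, 0, 0, 0, 0], [0, 0, 0, 0, 0, 0], [0, 0, 0, 0, 0, 0], [0, 0, 0, 0, 0, 0], [0, 0, 0, 0, 0, 0], [0, 0, 0, 0, 0, 0]],
], fingers=0, squeeze=40)

```text
t: 6.82
tcp_pos: [0.5882, -0.2049, 0.1632]
tool_rot: [0.069, 0.998, -0.0, 0.002]
force: [-1.5, 1.7, 13.2]
finger_gap: 0.38
```

```bash
python3 - <<'E'
from h import *
st();pic("s3","side",220,150,110,150,4)
E
```

```text
t 6.83 tcp [ 0.5882 -0.2049  0.1632] yaw -7.87 z [ 0.0033 -0.001  -1.    ] F [-1.5   1.67 13.22] M [ 0.43  0.31 -0.03] gap 0.3797
```

View pics/s3.png

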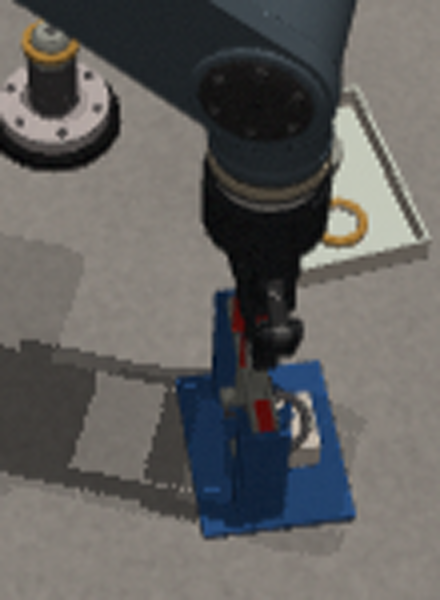

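Emit:
play_rows([
  [[0, 0, -0.005, 0, 0, 0], [0, 0, -0.008, 0, 0, 0], [0, 0, -0.012, 0, 0, 0], [0, 0, -0.015, 0, 0, 0], [0, 0, -0.02, 0, 0, 0], [0, 0, -0.02, 0, 0, 0], [0, 0, -0.02, 0, 0, 0], [0, 0, 0, 0, 0, 0], [0, 0, 0, 0, 0, 0], [0, 0, 0, 0, 0, 0]],
])

```text
t: 8.12
tcp_pos: [0.5864, -0.2045, 0.2592]
tool_rot: [0.069, 0.998, 0.001, -0.001]
force: [0.2, -0.6, -3.0]
finger_gap: 0.378
```

```bash
python3 - <<'E'
from h import *
import pickle
go([.587,-.2045,.26]);p=pic("s4","side",220,130,110,150,4);q=pic("t4","top",270,120,110,100,6)
pickle.dump((p,q),open("sp4.pkl","wb"))
E
```

```text
t 8.12 tcp [ 0.5864 -0.2045  0.2592] yaw -7.87 z [-0.0021  0.0012 -1.    ] F [ 0.19 -0.57 -2.97] M [ 0.01 -0.   -0.06] gap 0.3779
tool shift [-0.0006  0.0001 -0.0008]
```

View pics/s4.png

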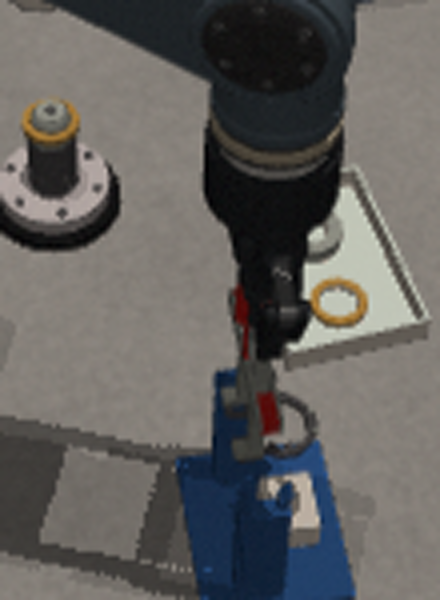

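View pics/t4.png

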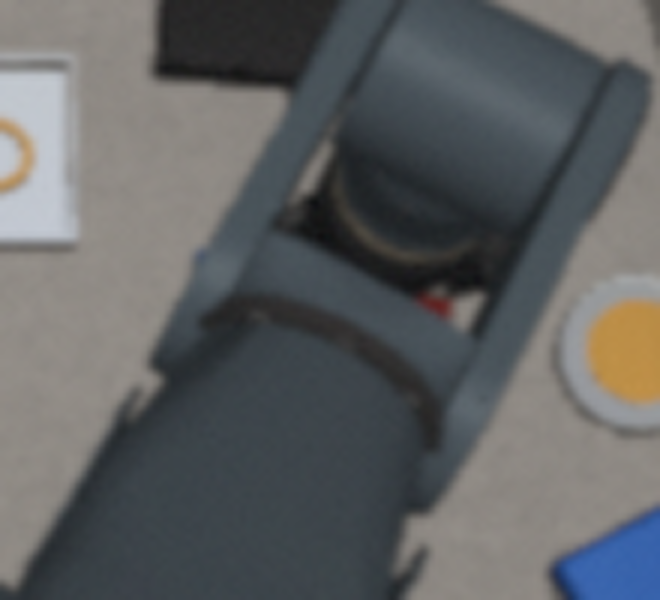

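Emit:
play_rows([
  [[0.006, 0.016, 0, 0, 0, 0], [0.0118, 0.032, 0, 0, 0, 0], [0.0118, 0.032, 0, 0, 0, 0], [0.0118, 0.032, 0, 0, 0, 0], [0.0118, 0.032, 0, 0, 0, 0], [0.0118, 0.032, 0, 0, 0, 0], [0.0118, 0.032, 0, 0, 0, 0], [0.0118, 0.032, 0, 0, 0, 0], [0.0118, 0.032, 0, 0, 0, 0], [0.0118, 0.032, 0, 0, 0, 0]],
])

```text
t: 9.48
tcp_pos: [0.5162, 0.1136, 0.2603]
tool_rot: [0.068, 0.998, 0.0, -0.0]
force: [0.8, 0.2, -2.7]
finger_gap: 0.383
```

Emit:
play_rows([
  [[0.0058, 0.0163, 0, 0, 0, 0], [0, 0, 0, 0, 0, 0], [0, 0, 0, 0, 0, 0], [0, 0, 0, 0, 0, 0]],
])

```text
t: 9.98
tcp_pos: [0.5144, 0.1275, 0.2603]
tool_rot: [0.069, 0.998, -0.0, 0.0]
force: [-0.2, 0.1, -3.6]
finger_gap: 0.378
```

```bash
python3 - <<'E'
from h import *
import pickle
go([.513,.129,.26]);p=pic("s5","side",190,90,90,110,6);q=pic("t5","top",180,140,90,90,7)
pickle.dump((p,q),open("sp5.pkl","wb"))
E
```

```text
t 9.97 tcp [0.5144 0.1275 0.2603] yaw -7.95 z [ 2.e-04 -3.e-04 -1.e+00] F [-0.17  0.15 -3.57] M [-0.01  0.01 -0.  ] gap 0.378
tool shift [0.0016 0.0013 0.0003]
```

View pics/s5.png

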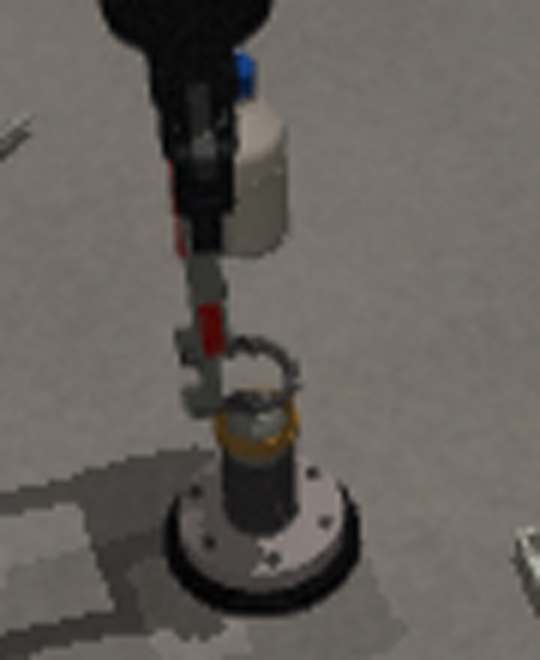

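View pics/t5.png

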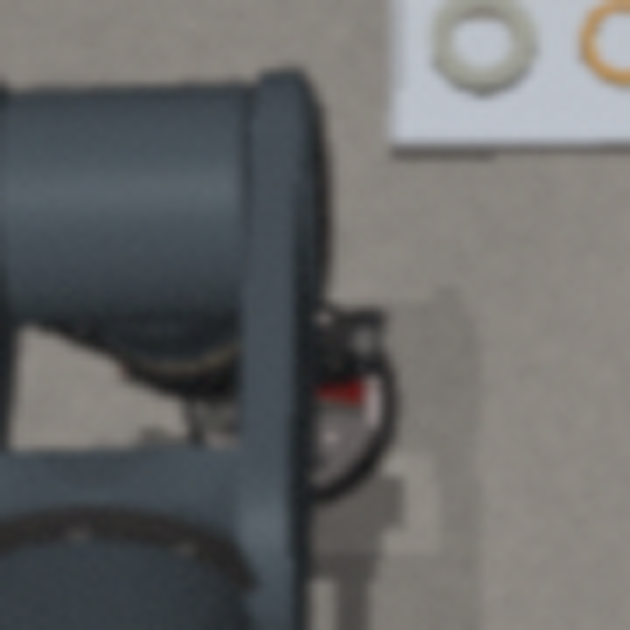

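```bash
python3 - <<'E'
from h import *
import pickle
p,q=pickle.load(open("sp5.pkl","rb"))
th=np.linspace(0,2*np.pi,200)
f=9;x0,y0,w,h=212,135,44,65
im=cv2.resize(p["img"][y0:y0+h,x0:x0+w,::-1],None,fx=f,fy=f,interpolation=cv2.INTER_CUBIC)
def dr(c,r,z,col):
    u=proj(p,np.c_[c[0]+r*np.cos(th),c[1]+r*np.sin(th),0*th+z]);u=((u-[x0,y0]+.5)*f).astype(int);cv2.polylines(im,[u],True,col,1)
s=np.array([.5332,.1265]);t=np.array([.5144,.1275]);r=t+[.0218-.0020,-.0030]
dr(s,.015,.102,(0,255,0));dr(s,.022,.097,(0,255,255));dr(s,.052,.0,(0,255,0))
dr(r,.024,.139,(255,255,0));dr(r,.024,.134,(255,0,255))
cv2.imwrite("pics/o5.png",im)
E
```

```text
(no output)
```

View pics/o5.png

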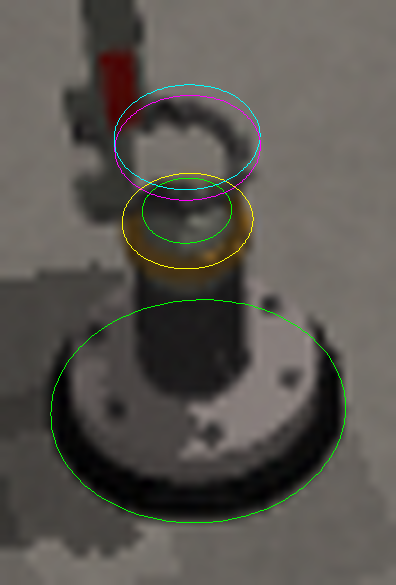

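```bash
python3 - <<'E'
from h import *
import pickle
p,q=pickle.load(open("sp5.pkl","rb"))
im=cv2.convertScaleAbs(p["img"][140:172,216:248,::-1],alpha=1.8)
im=cv2.resize(im,None,fx=18,fy=18,interpolation=cv2.INTER_NEAREST)
cv2.imwrite("pics/n5.png",im)
E
```

```text
(no output)
```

View pics/n5.png

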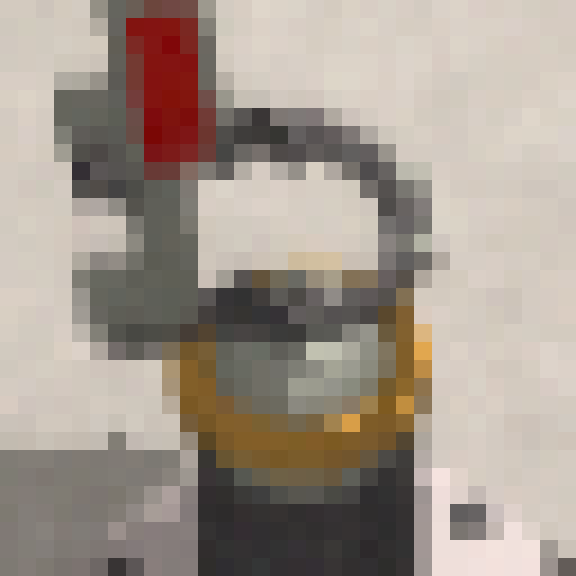

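```bash
python3 - <<'E'
from h import *
import pickle
p,q=pickle.load(open("sp5.pkl","rb"))
th=np.linspace(0,2*np.pi,400)
def ext(c,r,zs):
    u=np.vstack([proj(p,np.c_[c[0]+r*np.cos(th),c[1]+r*np.sin(th),0*th+z]) for z in zs]);return np.r_[u[:,0].min(),u[:,0].max(),u[:,1].min(),u[:,1].max()]
for right in(432,440):
  for dz in(0,-.002):
    f=lambda c:(ext(c,.024,(.1345+dz,.1395+dz))-[0,216+right/18-.5,140+108/18-.5,140+340/18-.5])[1:]
    r=least_squares(f,[.53,.126]);print("ring",right,r.x.round(4),r.fun.round(2))
for zt in(.105,.107,.103):
  g=lambda c:(ext(c,.022,(zt-.010,zt-.011))-[216+170/18-.5,216+432/18-.5,0,140+472/18-.5])[[0,1,3]]
  r=least_squares(g,[.53,.126]);print("washer",zt,r.x.round(4),r.fun.round(2))
E
```

```text
ring 432 [0.5297 0.1184] [-0.   -0.01  0.  ]
ring 432 [0.5301 0.1203] [ 0.    0.01 -0.01]
ring 440 [0.531  0.1181] [-0.   -0.01  0.  ]
ring 440 [0.5314 0.1199] [ 0.    0.01 -0.01]
washer 0.105 [0.5321 0.124 ] [ 0. -0.  0.]
washer 0.107 [0.5317 0.1222] [-0.01  0.01 -0.  ]
washer 0.103 [0.5324 0.1258] [ 0.02 -0.02  0.  ]
```

Emit:
play_rows([
  [[0, 0, 0.004, 0, 0, 0], [0, 0, 0.004, 0, 0, 0], [0, 0, 0, 0, 0, 0], [0, 0, 0, 0, 0, 0], [0, 0, 0, 0, 0, 0]],
])

```text
t: 10.7
tcp_pos: [0.5141, 0.1286, 0.2524]
tool_rot: [0.069, 0.998, 0.0, 0.0]
force: [-0.3, 0.6, -3.0]
finger_gap: 0.386
```

```bash
python3 - <<'E'
from h import *
go([.5145,.1295,.236])
E
```

```text
t 10.7 tcp [0.5141 0.1286 0.2524] yaw -7.86 z [ 2.e-04  0.e+00 -1.e+00] F [-0.32  0.64 -3.02] M [-0.03  0.08 -0.01] gap 0.3856
tool shift [-0.0003  0.0009  0.0164]
```

Emit:
play_rows([
  [[-0.0003, 0.0009, 0.003, 0, 0, 0], [0, 0, 0.003, 0, 0, 0], [0, 0, 0.003, 0, 0, 0], [0, 0, 0.003, 0, 0, 0], [0, 0, 0.002, 0, 0, 0], [0, 0, 0.002, 0, 0, 0], [0, 0, 0.002, 0, 0, 0], [0, 0, 0, 0, 0, 0]],
])

```text
t: 11.7
tcp_pos: [0.5146, 0.1294, 0.2342]
tool_rot: [0.069, 0.998, -0.0, 0.0]
force: [-0.1, -0.5, -2.8]
finger_gap: 0.385
```

```bash
python3 - <<'E'
from h import *
import pickle
go([.5145,.1295,.232])
p=manip.snapshot("side")
im=cv2.convertScaleAbs(p["img"][140:180,206:248,::-1],alpha=1.8)
cv2.imwrite("pics/n6.png",cv2.resize(im,None,fx=14,fy=14,interpolation=cv2.INTER_NEAREST))
E
```

```text
t 11.7 tcp [0.5146 0.1294 0.2342] yaw -7.87 z [ 3.e-04 -0.e+00 -1.e+00] F [-0.11 -0.47 -2.8 ] M [-0.01 -0.05 -0.01] gap 0.3847
tool shift [0.0001 0.0001 0.0022]
```

View pics/n6.png

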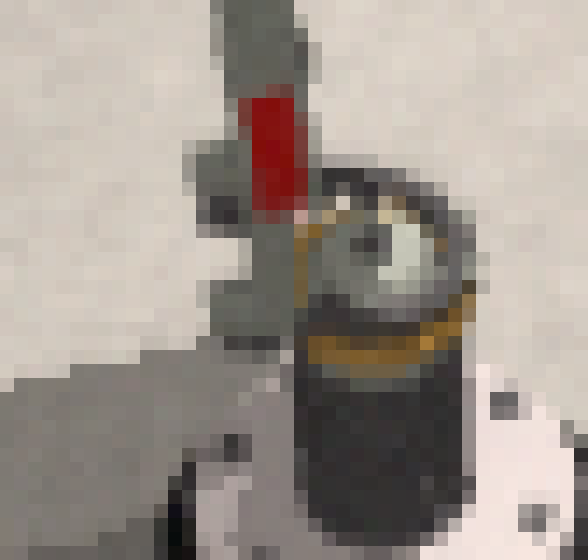

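Emit:
play_rows([
  [[0, 0.001, 0.001, 0, 0, 0], [0, 0, 0.002, 0, 0, 0], [0, 0, 0, 0, 0, 0], [0, 0, 0, 0, 0, 0]],
])

```text
t: 12.25
tcp_pos: [0.5147, 0.1304, 0.2313]
tool_rot: [0.069, 0.998, 0.0, 0.0]
force: [0.5, -0.3, -3.4]
finger_gap: 0.385
```

```bash
python3 - <<'E'
from h import *
st()
E
```

```text
t 12.25 tcp [0.5147 0.1304 0.2313] yaw -7.86 z [ 2.e-04 -0.e+00 -1.e+00] F [ 0.54 -0.3  -3.44] M [-0.06 -0.11 -0.04] gap 0.3853
```

Emit:
play_rows([
  [[0, 0, 0.002, 0, 0, 0], [0, 0, 0, 0, 0, 0], [0, 0, 0.001, 0, 0, 0], [0, 0, 0, 0, 0, 0], [0, 0, 0, 0, 0, 0]],
])

```text
t: 12.88
tcp_pos: [0.5145, 0.1304, 0.2283]
tool_rot: [0.069, 0.998, 0.0, -0.0]
force: [0.2, -0.5, -3.1]
finger_gap: 0.384
```

```bash
python3 - <<'E'
from h import *
st()
p=manip.snapshot("side")
im=cv2.convertScaleAbs(p["img"][140:180,206:248,::-1],alpha=1.8)
cv2.imwrite("pics/n7.png",cv2.resize(im,None,fx=14,fy=14,interpolation=cv2.INTER_NEAREST))
E
```

```text
t 12.88 tcp [0.5145 0.1304 0.2283] yaw -7.87 z [-2.e-04  0.e+00 -1.e+00] F [ 0.2  -0.46 -3.13] M [-0.05 -0.05  0.02] gap 0.3836
```

View pics/n7.png

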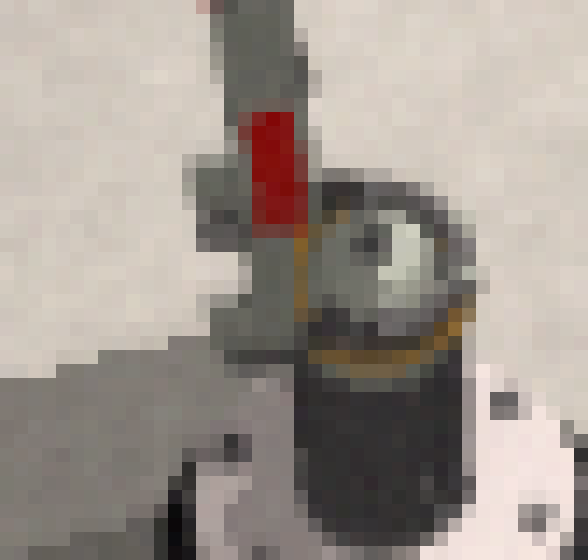

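Emit:
play_rows([
  [[0, 0, 0.001, 0, 0, 0], [0, 0, 0.001, 0, 0, 0], [0, 0, 0.001, 0, 0, 0], [0, 0, 0, 0, 0, 0], [0, 0, 0, 0, 0, 0]],
])

```text
t: 13.55
tcp_pos: [0.5145, 0.1305, 0.2253]
tool_rot: [0.069, 0.998, 0.0, -0.0]
force: [-1.1, 0.6, -1.5]
finger_gap: 0.376
```

```bash
python3 - <<'E'
from h import *
st()
E
```

```text
t 13.55 tcp [0.5145 0.1305 0.2253] yaw -7.87 z [-2.e-04  1.e-04 -1.e+00] F [-1.11  0.64 -1.45] M [-0.01  0.21 -0.  ] gap 0.3764
```

Emit:
play_rows([
  [[0, 0, 0.001, 0, 0, 0], [0, 0, 0, 0, 0, 0], [0, 0, 0, 0, 0, 0]],
])

```text
t: 13.92
tcp_pos: [0.5145, 0.1304, 0.2244]
tool_rot: [0.069, 0.998, 0.0, -0.0]
force: [-1.8, 1.1, 0.4]
finger_gap: 0.383
```

```bash
python3 - <<'E'
from h import *
for i in range(3): st(); manip.snapshot("side")
p=manip.snapshot("side")
im=cv2.convertScaleAbs(p["img"][140:180,206:248,::-1],alpha=1.8)
cv2.imwrite("pics/n8.png",cv2.resize(im,None,fx=14,fy=14,interpolation=cv2.INTER_NEAREST))
E
```

```text
t 13.93 tcp [0.5145 0.1304 0.2244] yaw -7.87 z [-1.e-04  1.e-04 -1.e+00] F [-1.78  1.14  0.45] M [ 0.02  0.28 -0.02] gap 0.383
t 13.97 tcp [0.5145 0.1305 0.2244] yaw -7.87 z [-1.e-04  1.e-04 -1.e+00] F [-0.52  0.75  0.76] M [0.09 0.31 0.  ] gap 0.3793
t 14.03 tcp [0.5145 0.1304 0.2244] yaw -7.87 z [-1.e-04  1.e-04 -1.e+00] F [-1.33  0.38  1.14] M [ 0.08  0.33 -0.01] gap 0.3818
```

View pics/n8.png

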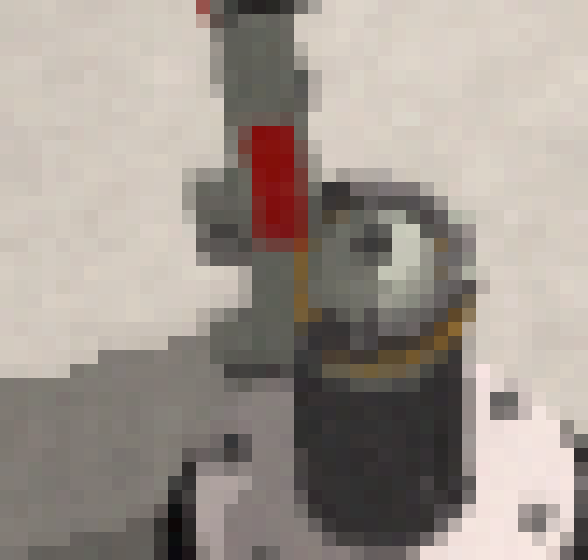

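Emit:
play_rows([
  [[0, 0, 0.001, 0, 0, 0], [0, 0, 0.001, 0, 0, 0], [0, 0, 0, 0, 0, 0], [0, 0, 0, 0, 0, 0]],
])

```text
t: 14.62
tcp_pos: [0.5146, 0.1304, 0.2223]
tool_rot: [0.069, 0.998, -0.0, -0.0]
force: [-1.0, 0.4, 1.8]
finger_gap: 0.383
```

```bash
python3 - <<'E'
from h import *
for i in range(3): st(); manip.snapshot("side")
E
```

```text
t 14.62 tcp [0.5146 0.1304 0.2223] yaw -7.87 z [-1.e-04 -0.e+00 -1.e+00] F [-1.02  0.42  1.75] M [0.07 0.4  0.03] gap 0.3832
t 14.68 tcp [0.5146 0.1305 0.2223] yaw -7.87 z [-0.e+00  1.e-04 -1.e+00] F [-2.52 -0.25  1.07] M [ 0.07  0.36 -0.  ] gap 0.3815
t 14.72 tcp [0.5146 0.1304 0.2223] yaw -7.87 z [-1.e-04  0.e+00 -1.e+00] F [ 0.46 -1.11  1.68] M [0.11 0.35 0.02] gap 0.3805
```

Emit:
play_rows([
  [[0, 0, 0.001, 0, 0, 0], [0, 0, 0.001, 0, 0, 0], [0, 0, 0.001, 0, 0, 0], [0, 0, 0, 0, 0, 0], [0, 0, 0, 0, 0, 0]],
])

```text
t: 15.4
tcp_pos: [0.5146, 0.1304, 0.2193]
tool_rot: [0.069, 0.998, 0.0, 0.0]
force: [-1.1, -0.4, 3.0]
finger_gap: 0.38
```

```bash
python3 - <<'E'
from h import *
for i in range(3): st(); manip.snapshot("side")
E
```

```text
t 15.4 tcp [0.5146 0.1304 0.2193] yaw -7.87 z [ 0.  0. -1.] F [-1.13 -0.45  3.03] M [ 0.15  0.47 -0.  ] gap 0.3801
t 15.45 tcp [0.5146 0.1304 0.2193] yaw -7.87 z [ 0.e+00  1.e-04 -1.e+00] F [-1.94  0.63  2.81] M [ 0.12  0.43 -0.02] gap 0.3814
t 15.5 tcp [0.5146 0.1304 0.2193] yaw -7.87 z [-0.  0. -1.] F [-1.16 -0.32  2.49] M [ 0.15  0.45 -0.01] gap 0.3833
```

Emit:
play_rows([
  [[0, 0, 0.001, 0, 0, 0], [0, 0, 0.001, 0, 0, 0], [0, 0, 0, 0, 0, 0], [0, 0, 0, 0, 0, 0]],
])

```text
t: 16.05
tcp_pos: [0.5146, 0.1304, 0.2173]
tool_rot: [0.069, 0.998, -0.0, 0.0]
force: [-2.1, 0.9, 2.7]
finger_gap: 0.38
```

```bash
python3 - <<'E'
from h import *
for i in range(3): st(); manip.snapshot("side")
E
```

```text
t 16.05 tcp [0.5146 0.1304 0.2173] yaw -7.87 z [ 0. -0. -1.] F [-2.11  0.9   2.75] M [0.09 0.47 0.  ] gap 0.3801
t 16.1 tcp [0.5146 0.1304 0.2173] yaw -7.86 z [-1.e-04 -0.e+00 -1.e+00] F [-2.59  0.97  3.93] M [0.13 0.47 0.02] gap 0.38
t 16.15 tcp [0.5146 0.1304 0.2173] yaw -7.87 z [-0.  0. -1.] F [-2.09  1.04  3.35] M [0.14 0.56 0.01] gap 0.3793
```

Emit:
play_rows([
  [[0, 0, 0.0005, 0, 0, 0], [0, 0, 0.0005, 0, 0, 0], [0, 0, 0, 0, 0, 0]],
])

```text
t: 16.58
tcp_pos: [0.5146, 0.1304, 0.2163]
tool_rot: [0.069, 0.998, 0.0, -0.0]
force: [-2.5, 0.8, 3.3]
finger_gap: 0.383
```

```bash
python3 - <<'E'
from h import *
for i in range(3): st(); manip.snapshot("side")
E
```

```text
t 16.57 tcp [0.5146 0.1304 0.2163] yaw -7.87 z [-0.  0. -1.] F [-2.54  0.77  3.25] M [0.04 0.5  0.02] gap 0.383
t 16.62 tcp [0.5146 0.1304 0.2163] yaw -7.87 z [-1.e-04  0.e+00 -1.e+00] F [-2.6   0.47  3.78] M [0.14 0.53 0.01] gap 0.3837
t 16.68 tcp [0.5146 0.1304 0.2163] yaw -7.87 z [ 0.  0. -1.] F [-1.84  1.05  4.49] M [ 0.09  0.56 -0.03] gap 0.3824
```

Emit:
play_rows([
  [[0.0005, 0, 0.0005, 0, 0, 0], [0, 0, 0.0005, 0, 0, 0], [0, 0, 0, 0, 0, 0]],
])

```text
t: 17.1
tcp_pos: [0.5144, 0.1304, 0.2156]
tool_rot: [0.069, 0.998, -0.0, 0.0]
force: [-1.9, 1.2, 5.3]
finger_gap: 0.379
```

```bash
python3 - <<'E'
from h import *
for i in range(3): st(); manip.snapshot("side")
E
```

```text
t 17.1 tcp [0.5144 0.1304 0.2156] yaw -7.87 z [ 8.e-04 -1.e-04 -1.e+00] F [-1.89  1.19  5.29] M [0.04 0.47 0.01] gap 0.3792
t 17.15 tcp [0.5144 0.1305 0.2156] yaw -7.86 z [ 8.e-04 -1.e-04 -1.e+00] F [-1.03 -0.33  5.23] M [0.12 0.52 0.01] gap 0.3832
t 17.2 tcp [0.5144 0.1305 0.2156] yaw -7.86 z [ 8.e-04 -0.e+00 -1.e+00] F [-1.44  0.45  6.14] M [0.13 0.44 0.01] gap 0.3808
```

Emit:
play_rows([
  [[0, 0, 0.0005, 0, 0, 0], [0, 0, 0, 0, 0, 0], [0, 0, 0, 0, 0, 0]],
])

```text
t: 17.62
tcp_pos: [0.5144, 0.1305, 0.2153]
tool_rot: [0.069, 0.998, -0.0, 0.0]
force: [-1.1, 0.0, 7.9]
finger_gap: 0.386
```

```bash
python3 - <<'E'
from h import *
for i in range(3): st(); manip.snapshot("side")
E
```

```text
t 17.62 tcp [0.5144 0.1305 0.2153] yaw -7.86 z [ 9.e-04 -1.e-04 -1.e+00] F [-1.08  0.01  7.93] M [0.09 0.53 0.08] gap 0.3857
t 17.68 tcp [0.5143 0.1305 0.2153] yaw -7.86 z [ 8.e-04 -1.e-04 -1.e+00] F [-2.24  0.24  6.5 ] M [0.06 0.57 0.01] gap 0.3812
t 17.73 tcp [0.5144 0.1305 0.2154] yaw -7.86 z [ 9.e-04 -0.e+00 -1.e+00] F [-1.71  0.23  7.56] M [0.11 0.6  0.  ] gap 0.3815
```

Emit:
play_rows([
  [[0, 0, 0.0003, 0, 0, 0], [0, 0, 0, 0, 0, 0], [0, 0, 0, 0, 0, 0]],
])

```text
t: 18.15
tcp_pos: [0.5144, 0.1305, 0.2153]
tool_rot: [0.069, 0.998, -0.0, 0.001]
force: [-2.7, 0.3, 8.2]
finger_gap: 0.385
```

Emit:
play_rows([
  [[0, 0, 0, 0, 0, 0], [0, 0, 0, 0, 0, 0]],
], fingers=0.41)

```text
t: 18.4
tcp_pos: [0.515, 0.1302, 0.2151]
tool_rot: [0.068, 0.998, -0.0, 0.001]
force: [-1.8, -1.7, 5.6]
finger_gap: 0.406
```

```bash
python3 - <<'E'
from h import *
for i in range(3): st(); p=manip.snapshot("side")
im=cv2.convertScaleAbs(p["img"][140:180,206:248,::-1],alpha=1.8)
cv2.imwrite("pics/n9.png",cv2.resize(im,None,fx=14,fy=14,interpolation=cv2.INTER_NEAREST))
E
```

```text
t 18.4 tcp [0.515  0.1302 0.2151] yaw -7.85 z [ 2.5e-03 -7.0e-04 -1.0e+00] F [-1.77 -1.72  5.6 ] M [-0.14  0.34 -0.03] gap 0.4064
t 18.45 tcp [0.515  0.1302 0.2151] yaw -7.85 z [ 2.4e-03 -7.0e-04 -1.0e+00] F [-0.68 -0.44  5.97] M [-0.13  0.32 -0.05] gap 0.41
t 18.5 tcp [0.515  0.1301 0.2151] yaw -7.85 z [ 2.5e-03 -7.0e-04 -1.0e+00] F [-1.24 -0.26  5.85] M [-0.13  0.35 -0.01] gap 0.4133
```

View pics/n9.png

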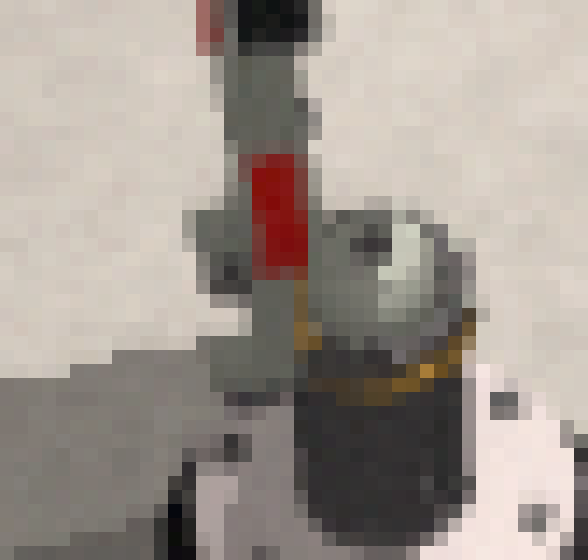

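Emit:
play_rows([
  [[0, 0, 0.0005, 0, 0, 0], [0, 0, 0, 0, 0, 0], [0, 0, 0, 0, 0, 0]],
], fingers=0.43)

```text
t: 18.92
tcp_pos: [0.5154, 0.1303, 0.2149]
tool_rot: [0.069, 0.998, -0.0, 0.002]
force: [-0.9, -0.5, 8.4]
finger_gap: 0.429
```

```bash
python3 - <<'E'
from h import *
for i in range(3): st(); p=manip.snapshot("side")
E
```

```text
t 18.93 tcp [0.5154 0.1303 0.2149] yaw -7.86 z [ 3.5e-03 -4.0e-04 -1.0e+00] F [-0.91 -0.51  8.42] M [-0.02  0.32 -0.05] gap 0.4287
t 18.98 tcp [0.5154 0.1303 0.2148] yaw -7.86 z [ 3.4e-03 -3.0e-04 -1.0e+00] F [-1.13  0.39  7.68] M [-0.02  0.22 -0.02] gap 0.4281
t 19.02 tcp [0.5154 0.1303 0.2149] yaw -7.86 z [ 3.5e-03 -4.0e-04 -1.0e+00] F [-1.05 -0.22  6.75] M [-0.03  0.27 -0.  ] gap 0.4329
```

Emit:
play_rows([
  [[0, 0, 0.0004, 0, 0, 0], [0, 0, 0.0003, 0, 0, 0], [0, 0, 0, 0, 0, 0]],
], fingers=0.46)

```text
t: 19.45
tcp_pos: [0.5156, 0.1303, 0.2144]
tool_rot: [0.069, 0.998, -0.0, 0.002]
force: [-1.3, 1.0, 8.1]
finger_gap: 0.463
```

```bash
python3 - <<'E'
from h import *
for i in range(3): st(); p=manip.snapshot("side")
E
```

```text
t 19.45 tcp [0.5156 0.1303 0.2144] yaw -7.86 z [ 4.e-03 -3.e-04 -1.e+00] F [-1.27  1.04  8.09] M [ 0.04  0.23 -0.01] gap 0.4629
t 19.5 tcp [0.5156 0.1303 0.2144] yaw -7.86 z [ 4.e-03 -4.e-04 -1.e+00] F [-1.5  -1.    7.68] M [-0.03  0.24 -0.04] gap 0.4613
t 19.55 tcp [0.5156 0.1303 0.2144] yaw -7.86 z [ 4.1e-03 -4.0e-04 -1.0e+00] F [-1.24  0.1   8.16] M [-0.08  0.28 -0.  ] gap 0.4596
```

Emit:
play_rows([
  [[0, 0, 0.0004, 0, 0, 0], [0, 0, 0.0004, 0, 0, 0], [0, 0, 0, 0, 0, 0]],
], fingers=0.5)

```text
t: 19.98
tcp_pos: [0.516, 0.1303, 0.2138]
tool_rot: [0.069, 0.998, 0.0, 0.003]
force: [-0.5, 0.4, 8.0]
finger_gap: 0.499
```

```bash
python3 - <<'E'
from h import *
for i in range(2): st(); p=manip.snapshot("side")
E
```

```text
t 19.98 tcp [0.516  0.1303 0.2138] yaw -7.87 z [ 5.1e-03 -2.0e-04 -1.0e+00] F [-0.52  0.36  7.99] M [0.03 0.21 0.01] gap 0.4987
t 20.02 tcp [0.516  0.1304 0.2138] yaw -7.86 z [ 5.1e-03 -1.0e-04 -1.0e+00] F [-0.36 -0.1   7.46] M [ 0.03  0.15 -0.03] gap 0.501
```

Emit:
play_rows([
  [[0, 0, 0.0004, 0, 0, 0], [0, 0, 0.0004, 0, 0, 0], [0, 0, 0, 0, 0, 0]],
], fingers=0.54)

```text
t: 20.45
tcp_pos: [0.5161, 0.1303, 0.2126]
tool_rot: [0.069, 0.998, 0.0, 0.003]
force: [0.0, 0.3, 6.3]
finger_gap: 0.537
```

```bash
python3 - <<'E'
from h import *
for i in range(2): st(); p=manip.snapshot("side")
im=cv2.convertScaleAbs(p["img"][140:180,206:248,::-1],alpha=1.8)
cv2.imwrite("pics/n10.png",cv2.resize(im,None,fx=14,fy=14,interpolation=cv2.INTER_NEAREST))
E
```

```text
t 20.45 tcp [0.5161 0.1303 0.2126] yaw -7.86 z [ 5.1e-03 -2.0e-04 -1.0e+00] F [0.02 0.3  6.29] M [-0.02  0.03 -0.01] gap 0.5368
t 20.5 tcp [0.5161 0.1303 0.2126] yaw -7.86 z [ 5.e-03 -2.e-04 -1.e+00] F [0.14 0.46 6.07] M [-0.02 -0.04  0.03] gap 0.5397
```

View pics/n10.png

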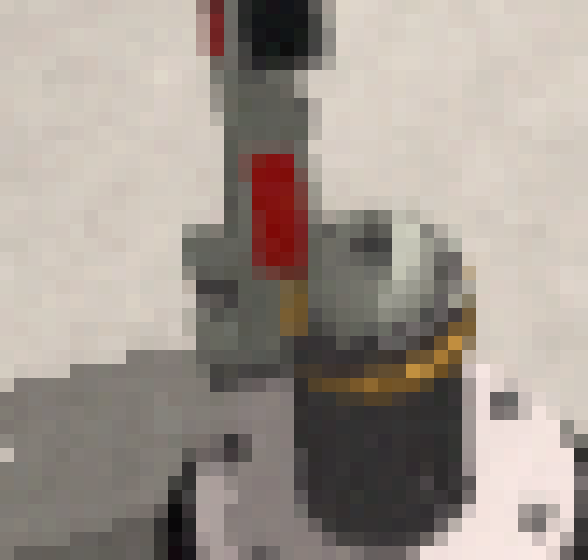

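Emit:
play_rows([
  [[0, 0, 0.0005, 0, 0, 0], [0, 0, 0.0003, 0, 0, 0], [0, 0, 0, 0, 0, 0]],
], fingers=0.575)

```text
t: 20.92
tcp_pos: [0.516, 0.1303, 0.2118]
tool_rot: [0.069, 0.998, 0.0, 0.002]
force: [0.6, 0.3, 7.2]
finger_gap: 0.577
```

Emit:
play_rows([
  [[0, 0, 0.0003, 0, 0, 0], [0, 0, 0, 0, 0, 0], [0, 0, 0, 0, 0, 0]],
], fingers=0.595)

```text
t: 21.3
tcp_pos: [0.5158, 0.1304, 0.2114]
tool_rot: [0.069, 0.998, 0.0, 0.002]
force: [0.1, 0.4, 6.4]
finger_gap: 0.595
```

```bash
python3 - <<'E'
from h import *
for i in range(2): st(); p=manip.snapshot("side")
im=cv2.convertScaleAbs(p["img"][140:180,206:248,::-1],alpha=1.8)
cv2.imwrite("pics/n11.png",cv2.resize(im,None,fx=14,fy=14,interpolation=cv2.INTER_NEAREST))
E
```

```text
t 21.3 tcp [0.5158 0.1304 0.2114] yaw -7.86 z [ 4.4e-03 -2.0e-04 -1.0e+00] F [0.09 0.44 6.42] M [-0.02 -0.09  0.03] gap 0.5947
t 21.35 tcp [0.5158 0.1303 0.2114] yaw -7.86 z [ 4.3e-03 -2.0e-04 -1.0e+00] F [-0.17  0.63  6.2 ] M [-0.01 -0.02  0.03] gap 0.5958
```

View pics/n11.png

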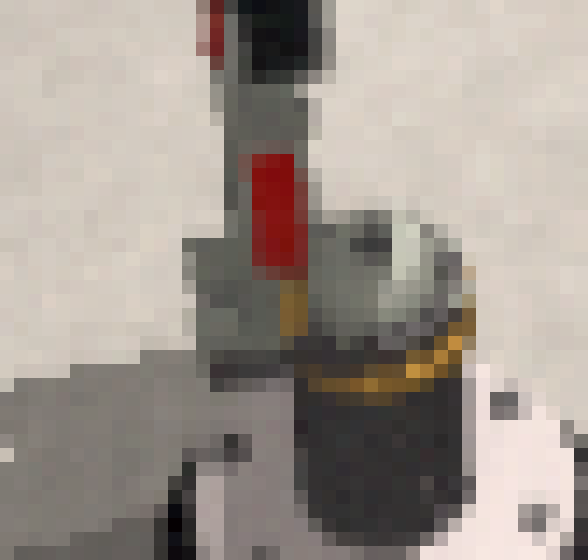

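Emit:
play_rows([
  [[0, 0, -0.001, 0, 0, 0], [0, 0, -0.001, 0, 0, 0], [0, 0, -0.001, 0, 0, 0], [0, 0, -0.001, 0, 0, 0], [0, 0, 0, 0, 0, 0]],
])

```text
t: 22.02
tcp_pos: [0.5141, 0.1305, 0.2146]
tool_rot: [0.069, 0.998, -0.0, 0.0]
force: [0.7, 0.2, 2.6]
finger_gap: 0.598
```

```bash
python3 - <<'E'
from h import *
for i in range(2): st(); p=manip.snapshot("side")
im=cv2.convertScaleAbs(p["img"][140:180,206:248,::-1],alpha=1.8)
cv2.imwrite("pics/n12.png",cv2.resize(im,None,fx=14,fy=14,interpolation=cv2.INTER_NEAREST))
E
```

```text
t 22.02 tcp [0.5141 0.1305 0.2146] yaw -7.87 z [ 1.e-04 -0.e+00 -1.e+00] F [0.66 0.21 2.62] M [ 0.   -0.12  0.03] gap 0.5979
t 22.07 tcp [0.5141 0.1305 0.2145] yaw -7.87 z [-1.e-04 -0.e+00 -1.e+00] F [0.48 0.34 2.06] M [ 0.05 -0.13  0.03] gap 0.5938
```

View pics/n12.png

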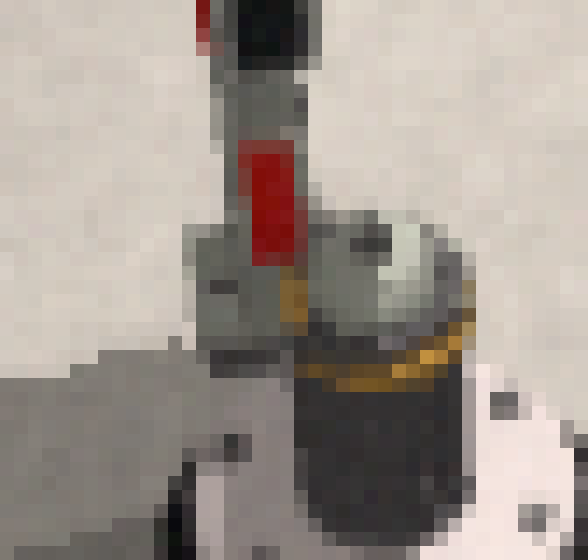

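Emit:
play_rows([
  [[0, 0, -0.001, 0, 0, 0], [0, 0, -0.001, 0, 0, 0], [0, 0, 0, 0, 0, 0]],
])

```text
t: 22.5
tcp_pos: [0.5134, 0.1304, 0.216]
tool_rot: [0.069, 0.998, -0.0, -0.001]
force: [0.9, 0.5, -2.7]
finger_gap: 0.599
```

```bash
python3 - <<'E'
from h import *
for i in range(2): st(); p=manip.snapshot("side")
im=cv2.convertScaleAbs(p["img"][140:180,206:248,::-1],alpha=1.8)
cv2.imwrite("pics/n13.png",cv2.resize(im,None,fx=14,fy=14,interpolation=cv2.INTER_NEAREST))
E
```

```text
t 22.5 tcp [0.5134 0.1304 0.216 ] yaw -7.86 z [-1.7e-03 -2.0e-04 -1.0e+00] F [ 0.85  0.52 -2.71] M [-0.04 -0.1   0.01] gap 0.599
t 22.55 tcp [0.5135 0.1304 0.2161] yaw -7.86 z [-1.6e-03 -2.0e-04 -1.0e+00] F [ 0.25 -0.55 -2.08] M [-0.01 -0.12 -0.  ] gap 0.6004
```

View pics/n13.png

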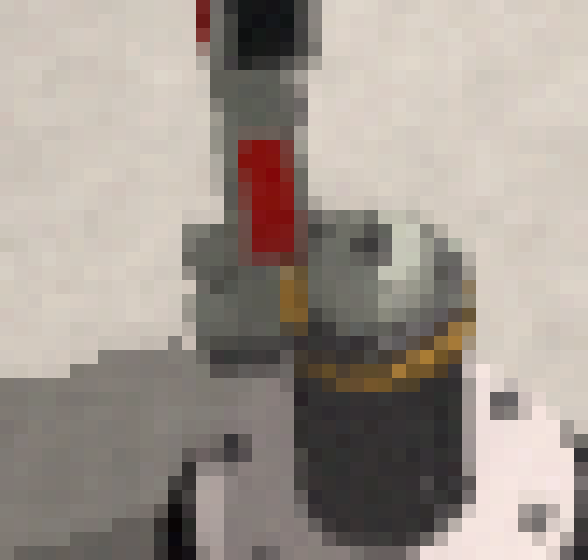

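Emit:
play_rows([
  [[0, 0, -0.001, 0, 0, 0], [0, 0, -0.001, 0, 0, 0], [0, 0, 0, 0, 0, 0]],
])

```text
t: 22.98
tcp_pos: [0.5141, 0.1305, 0.2187]
tool_rot: [0.069, 0.998, 0.0, 0.0]
force: [0.5, 0.2, -2.4]
finger_gap: 0.596
```

```bash
python3 - <<'E'
from h import *
for i in range(2): st(); p=manip.snapshot("side")
im=cv2.convertScaleAbs(p["img"][140:180,206:248,::-1],alpha=1.8)
cv2.imwrite("pics/n14.png",cv2.resize(im,None,fx=14,fy=14,interpolation=cv2.INTER_NEAREST))
E
```

```text
t 22.98 tcp [0.5141 0.1305 0.2187] yaw -7.87 z [ 1.e-04  0.e+00 -1.e+00] F [ 0.5   0.18 -2.36] M [ 0.06 -0.03  0.03] gap 0.5956
t 23.02 tcp [0.5141 0.1305 0.2187] yaw -7.87 z [ 1.e-04  0.e+00 -1.e+00] F [ 0.2   0.2  -1.46] M [-0.03 -0.11 -0.01] gap 0.5938
```

View pics/n14.png

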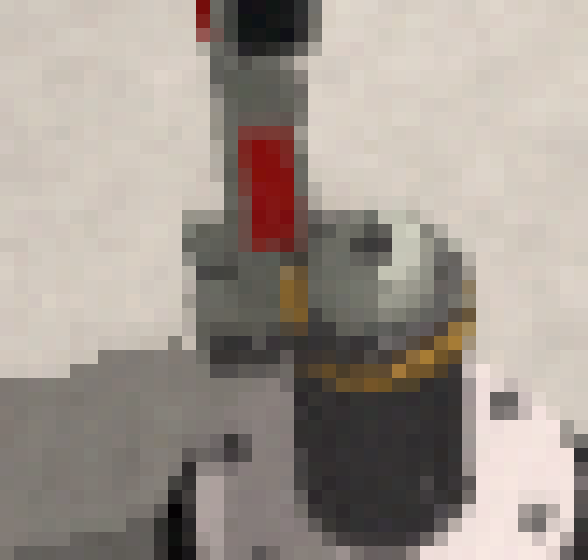

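Emit:
play_rows([
  [[0, 0, -0.0015, 0, 0, 0], [0, 0, -0.0015, 0, 0, 0], [0, 0, -0.0015, 0, 0, 0], [0, 0, -0.0015, 0, 0, 0], [0, 0, 0, 0, 0, 0]],
])

```text
t: 23.7
tcp_pos: [0.5142, 0.1305, 0.2248]
tool_rot: [0.069, 0.998, 0.0, 0.0]
force: [-0.5, -0.4, -1.8]
finger_gap: 0.594
```

```bash
python3 - <<'E'
from h import *
for i in range(2): st(); p=manip.snapshot("side")
im=cv2.convertScaleAbs(p["img"][140:180,206:248,::-1],alpha=1.8)
cv2.imwrite("pics/n15.png",cv2.resize(im,None,fx=14,fy=14,interpolation=cv2.INTER_NEAREST))
E
```

```text
t 23.7 tcp [0.5142 0.1305 0.2248] yaw -7.87 z [ 3.e-04  0.e+00 -1.e+00] F [-0.49 -0.4  -1.79] M [0.02 0.04 0.01] gap 0.5945
t 23.75 tcp [0.5141 0.1305 0.2247] yaw -7.87 z [ 1.e-04  0.e+00 -1.e+00] F [-0.12  0.02 -1.98] M [-0.06  0.03  0.02] gap 0.5961
```

View pics/n15.png

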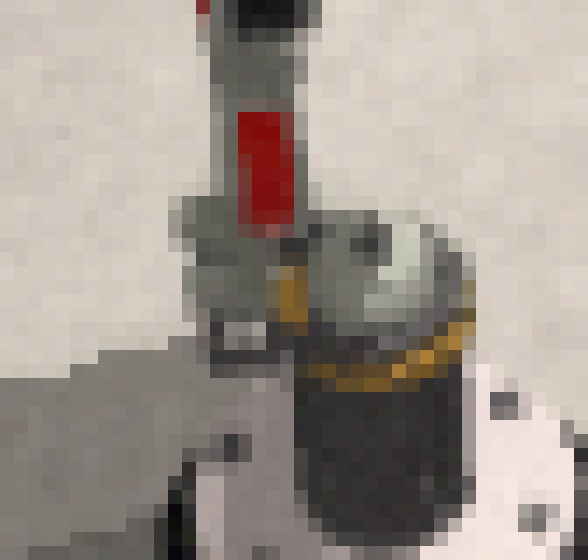

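Emit:
play_rows([
  [[0, 0, -0.003, 0, 0, 0], [0, 0, -0.004, 0, 0, 0], [0, 0, -0.006, 0, 0, 0], [0, 0, -0.008, 0, 0, 0], [0, 0, -0.008, 0, 0, 0], [0, 0, -0.006, 0, 0, 0], [0, 0, 0, 0, 0, 0]],
])

```text
t: 24.68
tcp_pos: [0.5145, 0.1305, 0.2603]
tool_rot: [0.069, 0.998, 0.0, 0.001]
force: [1.2, 0.3, -2.4]
finger_gap: 0.594
```

Emit:
play_rows([
  [[0, 0, 0, 0, 0, 0], [0, 0, 0, 0, 0, 0], [0, 0, 0, 0, 0, 0]],
], fingers=0.48)

```text
t: 25.05
tcp_pos: [0.514, 0.1305, 0.2593]
tool_rot: [0.069, 0.998, -0.0, -0.0]
force: [1.4, -0.6, -2.4]
finger_gap: 0.481
```

```bash
python3 - <<'E'
from h import *
import pickle
go([.587,-.2045,.26]);p=manip.snapshot("side");pickle.dump(p,open("p16.pkl","wb"))
im=cv2.convertScaleAbs(p["img"][110:200,196:266,::-1],alpha=1.6)
cv2.imwrite("pics/n16.png",cv2.resize(im,None,fx=6,fy=6,interpolation=cv2.INTER_CUBIC))
E
```

```text
t 25.05 tcp [0.514  0.1305 0.2593] yaw -7.87 z [-6.e-04 -0.e+00 -1.e+00] F [ 1.4  -0.59 -2.4 ] M [ 0.   -0.05  0.06] gap 0.481
tool shift [-0.1182 -0.3218 -0.0007]
```

View pics/n16.png

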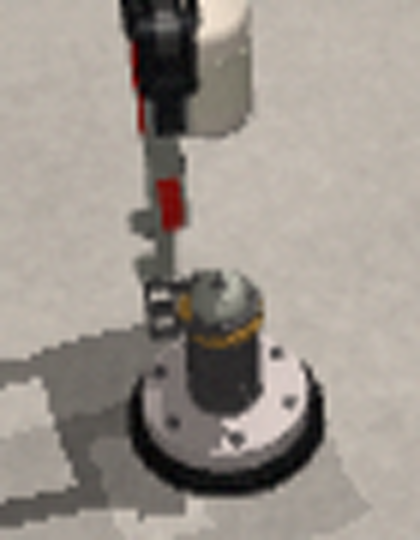

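Emit:
play_rows([
  [[-0.006, -0.016, 0, 0, 0, 0], [-0.0118, -0.0322, 0, 0, 0, 0], [-0.0118, -0.0322, 0, 0, 0, 0], [-0.0118, -0.0322, 0, 0, 0, 0], [-0.0118, -0.0322, 0, 0, 0, 0], [-0.0118, -0.0322, 0, 0, 0, 0], [-0.0118, -0.0322, 0, 0, 0, 0], [-0.0118, -0.0322, 0, 0, 0, 0], [-0.0118, -0.0322, 0, 0, 0, 0], [-0.0118, -0.0322, 0, 0, 0, 0]],
])

```text
t: 26.35
tcp_pos: [0.5832, -0.1902, 0.2594]
tool_rot: [0.069, 0.998, -0.0, -0.0]
force: [0.0, 0.1, -1.6]
finger_gap: 0.482
```

Emit:
play_rows([
  [[-0.006, -0.016, 0, 0, 0, 0], [0, 0, 0, 0, 0, 0], [0, 0, 0, 0, 0, 0], [0, 0, 0, 0, 0, 0], [0, 0, 0, 0, 0, 0]],
])

```text
t: 26.98
tcp_pos: [0.5871, -0.2034, 0.2598]
tool_rot: [0.068, 0.998, 0.0, -0.0]
force: [-0.1, -0.1, -2.4]
finger_gap: 0.478
```

```bash
python3 - <<'E'
from h import *
import pickle
go([.5864,-.2045,.2592]);p=manip.snapshot("side");pickle.dump(p,open("p17.pkl","wb"))
q=pickle.load(open("sp4.pkl","rb"))[0]
f=lambda p:cv2.resize(cv2.convertScaleAbs(p["img"][195:275,260:310,::-1],alpha=1.6),None,fx=7,fy=7,interpolation=cv2.INTER_NEAREST)
cv2.imwrite("pics/n17.png",np.hstack([f(q),f(p)]))
E
```

```text
t 26.98 tcp [ 0.5871 -0.2034  0.2598] yaw -7.79 z [-1.e-04  2.e-04 -1.e+00] F [-0.1  -0.11 -2.37] M [ 0.03 -0.07 -0.  ] gap 0.4778
tool shift [ 0.0005 -0.0012  0.0006]
```

View pics/n17.png

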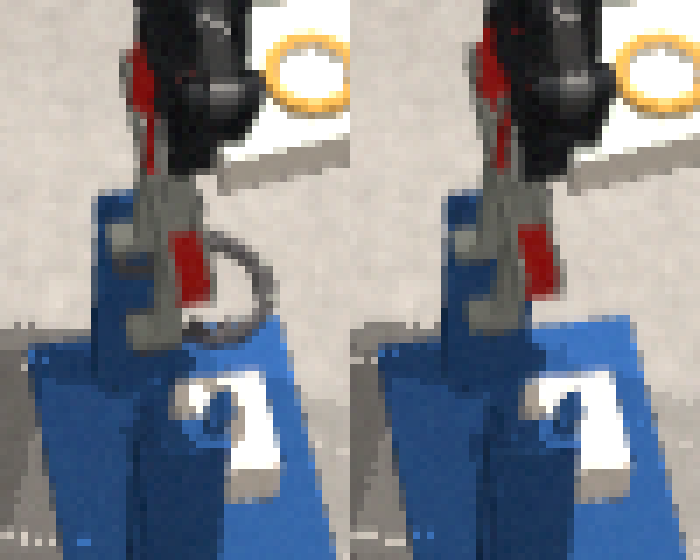

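Emit:
play_rows([
  [[-0.0004, -0.0013, 0.01, 0, 0, 0], [0, 0, 0.015, 0, 0, 0], [0, 0, 0.015, 0, 0, 0], [0, 0, 0.015, 0, 0, 0], [0, 0, 0.01, 0, 0, 0], [0, 0, 0.008, 0, 0, 0], [0, 0, 0.004, 0, 0, 0], [0, 0, 0, 0, 0, 0], [0, 0, 0, 0, 0, 0]],
])

```text
t: 28.15
tcp_pos: [0.5877, -0.206, 0.1831]
tool_rot: [0.069, 0.998, -0.0, 0.001]
force: [0.7, 0.2, -2.2]
finger_gap: 0.484
```

```bash
python3 - <<'E'
from h import *
go([.5873,-.2047,.162]);p=manip.snapshot("side")
f=lambda p:cv2.resize(cv2.convertScaleAbs(p["img"][205:275,255:315,::-1],alpha=1.6),None,fx=8,fy=8,interpolation=cv2.INTER_NEAREST)
cv2.imwrite("pics/n18.png",f(p))
E
```

```text
t 28.15 tcp [ 0.5877 -0.206   0.1831] yaw -7.87 z [ 1.e-03 -6.e-04 -1.e+00] F [ 0.65  0.21 -2.22] M [-0.02 -0.06 -0.04] gap 0.4835
tool shift [0.0006 0.0012 0.0211]
```

View pics/n18.png

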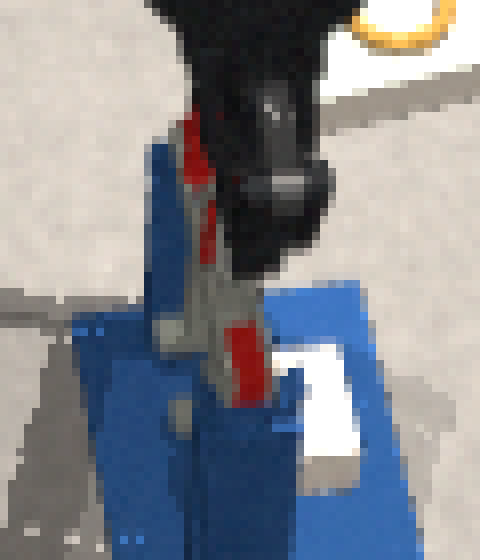

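Emit:
play_rows([
  [[0.0003, 0.001, 0, 0, 0, 0], [0, 0, 0.002, 0, 0, 0], [0, 0, 0.002, 0, 0, 0], [0, 0, 0.002, 0, 0, 0], [0, 0, 0.002, 0, 0, 0], [0, 0, 0.002, 0, 0, 0], [0, 0, 0, 0, 0, 0]],
])

```text
t: 29.08
tcp_pos: [0.5871, -0.2047, 0.1724]
tool_rot: [0.069, 0.998, 0.0, -0.0]
force: [0.2, -0.7, -0.8]
finger_gap: 0.48
```

```bash
python3 - <<'E'
from h import *
go([.5873,-.2047,.162])
E
```

```text
t 29.07 tcp [ 0.5871 -0.2047  0.1724] yaw -7.86 z [-5.e-04  2.e-04 -1.e+00] F [ 0.2  -0.74 -0.78] M [ 0.03 -0.04 -0.  ] gap 0.48
tool shift [-0.0002  0.      0.0104]
```

Emit:
play_rows([
  [[0, 0, 0.0015, 0, 0, 0], [0, 0, 0.0015, 0, 0, 0], [0, 0, 0.0015, 0, 0, 0], [0, 0, 0, 0, 0, 0]],
])

```text
t: 29.58
tcp_pos: [0.5881, -0.2051, 0.1693]
tool_rot: [0.069, 0.998, -0.0, 0.001]
force: [-0.5, -0.1, 5.6]
finger_gap: 0.481
```

```bash
python3 - <<'E'
from h import *
go([.5873,-.2047,.162]);p=manip.snapshot("side")
f=lambda p:cv2.resize(cv2.convertScaleAbs(p["img"][205:275,255:315,::-1],alpha=1.6),None,fx=8,fy=8,interpolation=cv2.INTER_NEAREST)
cv2.imwrite("pics/n19.png",f(p))
E
```

```text
t 29.57 tcp [ 0.5881 -0.2051  0.1693] yaw -7.87 z [ 0.0024 -0.001  -1.    ] F [-0.5  -0.12  5.64] M [ 0.15 -0.08 -0.04] gap 0.4807
tool shift [0.0009 0.0003 0.0073]
```

View pics/n19.png

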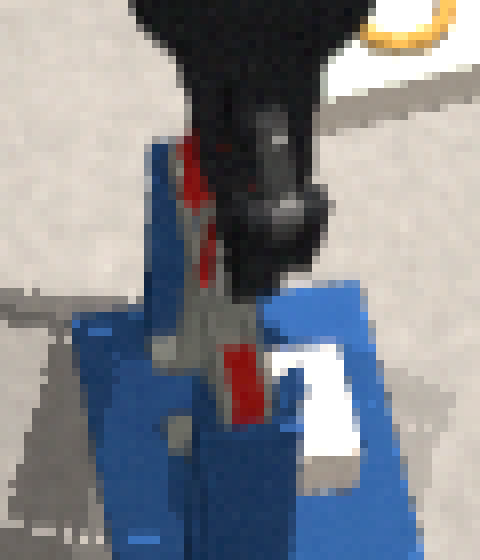

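Emit:
play_rows([
  [[0, 0, -0.001, 0, 0, 0], [-0.001, 0, 0, 0, 0, 0], [0, 0, 0, 0, 0, 0]],
])

```text
t: 30.0
tcp_pos: [0.5883, -0.2051, 0.1693]
tool_rot: [0.069, 0.998, -0.0, 0.0]
force: [0.4, -0.1, 3.3]
finger_gap: 0.477
```

```bash
python3 - <<'E'
from h import *
st();manip.snapshot("side");st()
E
```

```text
t 30.0 tcp [ 0.5883 -0.2051  0.1693] yaw -7.86 z [ 2.e-04 -3.e-04 -1.e+00] F [ 0.4  -0.08  3.3 ] M [-0.02  0.02  0.07] gap 0.4768
t 30.05 tcp [ 0.5883 -0.2051  0.1693] yaw -7.86 z [ 2.e-04 -3.e-04 -1.e+00] F [-0.12  0.06  5.15] M [ 0.04 -0.   -0.01] gap 0.4809
```

Emit:
play_rows([
  [[0.001, 0, 0, 0, 0, 0], [0.001, 0, 0, 0, 0, 0], [0, 0, 0, 0, 0, 0]],
])

```text
t: 30.42
tcp_pos: [0.5868, -0.2049, 0.1695]
tool_rot: [0.069, 0.998, -0.0, 0.001]
force: [2.2, 0.6, 5.1]
finger_gap: 0.48
```

```bash
python3 - <<'E'
from h import *
st();manip.snapshot("side");st()
E
```

```text
t 30.43 tcp [ 0.5868 -0.2049  0.1695] yaw -7.87 z [ 1.8e-03 -7.0e-04 -1.0e+00] F [2.22 0.56 5.11] M [ 0.06 -0.43 -0.07] gap 0.4804
t 30.48 tcp [ 0.5868 -0.2049  0.1695] yaw -7.87 z [ 1.6e-03 -7.0e-04 -1.0e+00] F [ 2.31 -0.19  5.34] M [ 0.08 -0.41 -0.03] gap 0.4792
```

```bash
python3 - <<'E'
from h import *
import pickle
p=manip.snapshot("side");q=pickle.load(open("sp0.pkl","rb"))[0]
s3=cv2.imread("pics/s3.png");s3=cv2.resize(s3,(110,150),interpolation=cv2.INTER_AREA)
f=lambda i:cv2.resize(cv2.convertScaleAbs(i,alpha=1.6),None,fx=8,fy=8,interpolation=cv2.INTER_NEAREST)
c=lambda p:p["img"][225:290,270:302,::-1]
cv2.imwrite("pics/n20.png",f(np.hstack([c(q),s3[75:140,50:82],c(p)])))
E
```

```text
(no output)
```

View pics/n20.png

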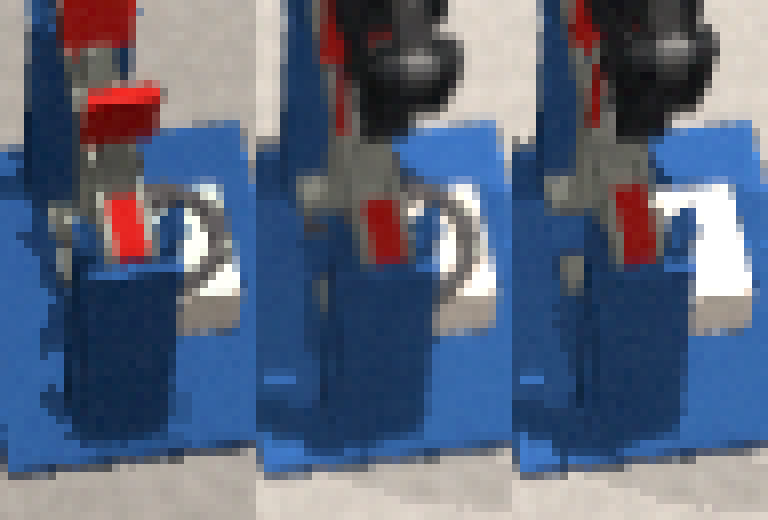

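Emit:
play_rows([
  [[0, 0, -0.003, 0, 0, 0], [-0.001, 0, -0.003, 0, 0, 0], [-0.0005, 0, 0, 0, -1.5, 0], [0, 0, 0, 0, 0, 0], [0, 0, 0, 0, 0, 0]],
])

```text
t: 31.15
tcp_pos: [0.5873, -0.2047, 0.1749]
tool_rot: [0.069, 0.998, -0.001, 0.013]
force: [0.2, 0.4, -1.7]
finger_gap: 0.484
```

```bash
python3 - <<'E'
from h import *
import pickle
st()
p=manip.snapshot("side");q=pickle.load(open("sp0.pkl","rb"))[0]
s3=cv2.imread("pics/s3.png");s3=cv2.resize(s3,(110,150),interpolation=cv2.INTER_AREA)
f=lambda i:cv2.resize(cv2.convertScaleAbs(i,alpha=1.6),None,fx=8,fy=8,interpolation=cv2.INTER_NEAREST)
c=lambda p:p["img"][225:290,270:302,::-1]
cv2.imwrite("pics/n21.png",f(np.hstack([c(q),s3[75:140,50:82],c(p)])))
E
```

```text
t 31.15 tcp [ 0.5873 -0.2047  0.1749] yaw -7.87 z [ 0.0251 -0.0032 -0.9997] F [ 0.19  0.43 -1.72] M [ 0.   -0.02  0.01] gap 0.4843
```

View pics/n21.png

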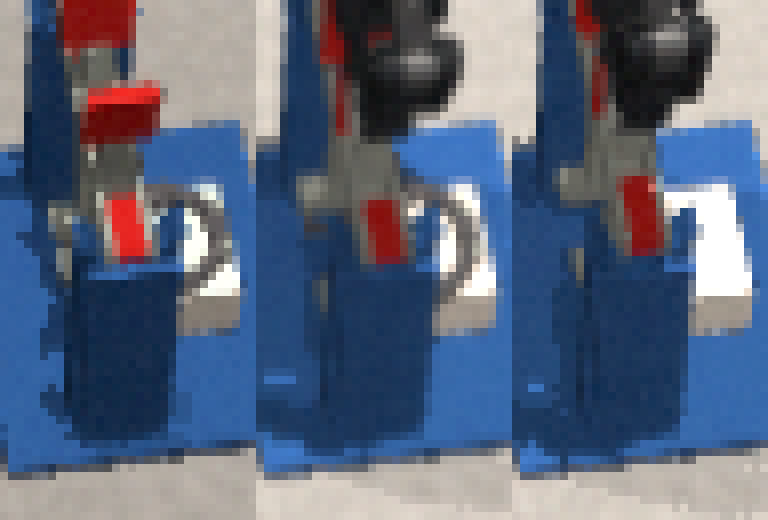

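Emit:
play_rows([
  [[0, 0, 0.0015, 0, 0, 0], [0, 0, 0.0015, 0, 0, 0], [0, 0, 0.0015, 0, 0, 0], [0, 0, 0.0015, 0, 0, 0], [0, 0, 0, 0, 0, 0]],
])

```text
t: 31.82
tcp_pos: [0.5878, -0.2048, 0.1689]
tool_rot: [0.069, 0.998, -0.001, 0.013]
force: [-0.6, -0.1, -1.9]
finger_gap: 0.483
```

```bash
python3 - <<'E'
from h import *
st();manip.snapshot("side");st()
E
```

```text
t 31.82 tcp [ 0.5878 -0.2048  0.1689] yaw -7.86 z [ 0.0256 -0.0034 -0.9997] F [-0.64 -0.06 -1.93] M [0.06 0.03 0.01] gap 0.4834
t 31.88 tcp [ 0.5878 -0.2049  0.169 ] yaw -7.87 z [ 0.0258 -0.0035 -0.9997] F [ 0.31 -0.07 -2.25] M [ 0.03  0.05 -0.03] gap 0.48
```

No contact now where it stuck before. Continuing down.

Emit:
play_rows([
  [[0, 0, 0.0015, 0, 0, 0], [0, 0, 0.0015, 0, 0, 0], [0, 0, 0.0015, 0, 0, 0], [0, 0, 0, 0, 0, 0]],
])

```text
t: 32.38
tcp_pos: [0.5879, -0.2048, 0.1644]
tool_rot: [0.069, 0.998, -0.001, 0.013]
force: [-0.3, 0.2, -1.4]
finger_gap: 0.479
```

```bash
python3 - <<'E'
from h import *
st();manip.snapshot("side");st()
E
```

```text
t 32.38 tcp [ 0.5879 -0.2048  0.1644] yaw -7.87 z [ 0.0256 -0.0034 -0.9997] F [-0.33  0.2  -1.42] M [ 0.01 -0.03  0.01] gap 0.4792
t 32.42 tcp [ 0.5879 -0.2049  0.1645] yaw -7.87 z [ 0.0257 -0.0035 -0.9997] F [-0.2   0.12 -2.02] M [-0.03  0.06 -0.03] gap 0.4861
```

Emit:
play_rows([
  [[0, 0, 0.001, 0, 0, 0], [0, 0, 0.001, 0, 0, 0], [0, 0, 0, 0, 0, 0]],
])

```text
t: 32.8
tcp_pos: [0.588, -0.2049, 0.1625]
tool_rot: [0.069, 0.998, -0.001, 0.013]
force: [-0.3, -0.7, -1.6]
finger_gap: 0.483
```

```bash
python3 - <<'E'
from h import *
st();manip.snapshot("side");st()
E
```

```text
t 32.8 tcp [ 0.588  -0.2049  0.1625] yaw -7.87 z [ 0.0257 -0.0035 -0.9997] F [-0.26 -0.73 -1.61] M [-0.01 -0.01  0.03] gap 0.4831
t 32.85 tcp [ 0.588  -0.2049  0.1625] yaw -7.86 z [ 0.0258 -0.0035 -0.9997] F [ 0.5   0.1  -1.71] M [ 0.04 -0.01 -0.01] gap 0.4857
```

Emit:
play_rows([
  [[0, 0, 0.001, 0, 0, 0], [0, 0, 0.001, 0, 0, 0], [0, 0, 0, 0, 0, 0]],
])

```text
t: 33.22
tcp_pos: [0.5883, -0.205, 0.1611]
tool_rot: [0.069, 0.998, -0.001, 0.013]
force: [-0.3, -0.7, 1.3]
finger_gap: 0.48
```

```bash
python3 - <<'E'
from h import *
import pickle
st()
p=manip.snapshot("side");q=pickle.load(open("sp0.pkl","rb"))[0];st()
s3=cv2.imread("pics/s3.png");s3=cv2.resize(s3,(110,150),interpolation=cv2.INTER_AREA)
f=lambda i:cv2.resize(cv2.convertScaleAbs(i,alpha=1.6),None,fx=8,fy=8,interpolation=cv2.INTER_NEAREST)
c=lambda p:p["img"][225:290,270:302,::-1]
cv2.imwrite("pics/n22.png",f(np.hstack([c(q),s3[75:140,50:82],c(p)])))
E
```

```text
t 33.23 tcp [ 0.5883 -0.205   0.1611] yaw -7.86 z [ 0.0265 -0.0039 -0.9996] F [-0.32 -0.69  1.25] M [0.1  0.07 0.01] gap 0.4798
t 33.27 tcp [ 0.5883 -0.2049  0.1611] yaw -7.86 z [ 0.0265 -0.0039 -0.9996] F [-0.93  0.34  1.35] M [0.07 0.09 0.  ] gap 0.4833
```

View pics/n22.png

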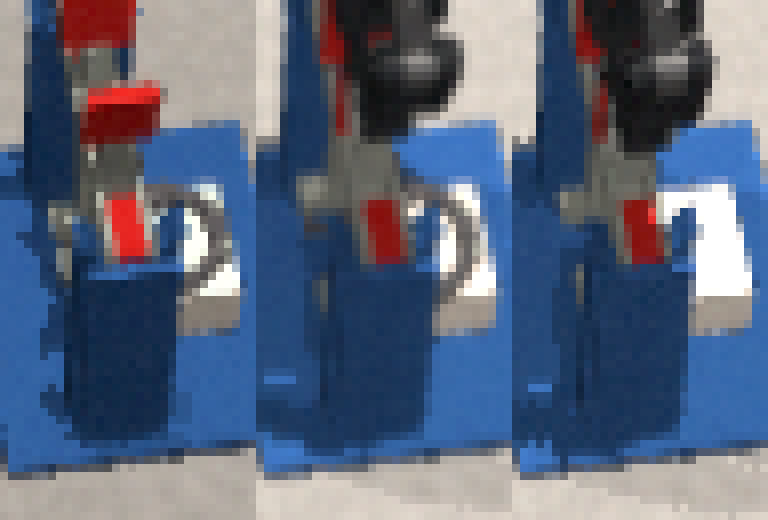

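Emit:
play_rows([
  [[0, 0, 0.0005, 0, 0.7, 0], [0, 0, 0, 0, 0, 0], [0, 0, 0, 0, 0, 0]],
])

```text
t: 33.65
tcp_pos: [0.5887, -0.205, 0.161]
tool_rot: [0.069, 0.998, -0.001, 0.008]
force: [-0.0, 1.1, 5.1]
finger_gap: 0.483
```

Emit:
play_rows([
  [[0, 0, 0.0005, 0, 0, 0], [0, 0, 0.001, 0, 0, 0], [0, 0, 0, 0, 0, 0]],
], fingers=0.59)

```text
t: 34.02
tcp_pos: [0.5882, -0.2049, 0.1589]
tool_rot: [0.069, 0.998, -0.001, 0.007]
force: [-0.7, 0.4, 4.0]
finger_gap: 0.59
```

Emit:
play_rows([
  [[0, 0, 0, 0, 0, 0], [0, 0, 0, 0, 0, 0], [0, 0, 0, 0, 0, 0]],
], fingers=0.68)

```text
t: 34.4
tcp_pos: [0.588, -0.2049, 0.1583]
tool_rot: [0.069, 0.998, -0.0, 0.007]
force: [-0.5, -0.1, 0.1]
finger_gap: 0.682
```

```bash
python3 - <<'E'
from h import *
import pickle
st()
p=manip.snapshot("side");q=pickle.load(open("sp0.pkl","rb"))[0];st()
f=lambda i:cv2.resize(cv2.convertScaleAbs(i,alpha=1.6),None,fx=8,fy=8,interpolation=cv2.INTER_NEAREST)
c=lambda p:p["img"][215:285,268:308,::-1]
cv2.imwrite("pics/n23.png",f(np.hstack([c(q),c(p)])))
E
```

```text
t 34.4 tcp [ 0.588  -0.2049  0.1583] yaw -7.87 z [ 0.0135 -0.0018 -0.9999] F [-0.48 -0.14  0.13] M [ 0.02 -0.01  0.03] gap 0.6824
t 34.45 tcp [ 0.588  -0.2049  0.1584] yaw -7.87 z [ 0.0135 -0.0018 -0.9999] F [ 0.47 -0.18 -0.62] M [0.01 0.03 0.02] gap 0.6819
```

View pics/n23.png

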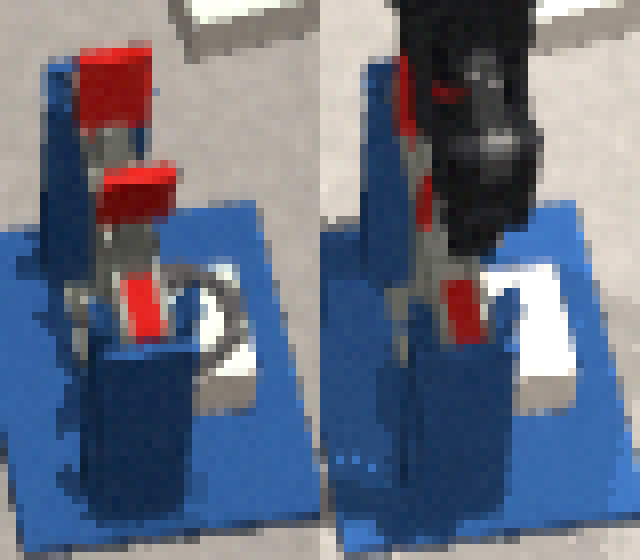

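Pliers sit as at the start (red wing at about col 286, rows 250-258). Opening fully and lifting straight off.

Emit:
play_rows([
  [[0, 0, 0, 0, 0, 0], [0, 0, 0, 0, 0, 0], [0, 0, 0, 0, 0, 0], [0, 0, -0.008, 0, 0, 0], [0, 0, -0.015, 0, 0, 0], [0, 0, -0.02, 0, 0, 0], [0, 0, -0.02, 0, 0, 0], [0, 0, -0.025, 0, 0, 0], [0, 0, -0.025, 0, 0, 0], [0, 0, 0, 0, 0, 0]],
], fingers=1)

```text
t: 35.7
tcp_pos: [0.5879, -0.2054, 0.275]
tool_rot: [0.069, 0.998, -0.002, 0.01]
force: [-0.1, -0.0, -1.1]
finger_gap: 1.0
```

Emit:
play_rows([
  [[0.03, 0, -0.01, 0, 0, 0], [0.04, 0, 0, 0, 0, 0], [0.04, 0, 0, 0, 0, 0], [0.04, 0, 0, 0, 0, 0], [0.02, 0, 0, 0, 0, 0], [0, 0, 0, 0, 0, 0], [0, 0, 0, 0, 0, 0]],
])

```text
t: 36.58
tcp_pos: [0.4189, -0.1819, 0.2793]
tool_rot: [0.069, 0.998, -0.001, 0.008]
force: [0.3, -0.2, -0.4]
finger_gap: 1.007
```

```bash
python3 - <<'E'
from h import *
import pickle
st()
p=manip.snapshot("side");t=manip.snapshot("top");q,u=pickle.load(open("sp0.pkl","rb"))
f=lambda i,k:cv2.resize(cv2.convertScaleAbs(i,alpha=1.6),None,fx=k,fy=k,interpolation=cv2.INTER_NEAREST)
c=lambda p:p["img"][215:285,268:308,::-1]
d=lambda p:p["img"][155:205,295:350,::-1]
cv2.imwrite("pics/n24.png",f(np.hstack([c(q),c(p)]),8))
cv2.imwrite("pics/n25.png",f(np.hstack([d(u),d(t)]),7))
cv2.imwrite("pics/n26.png",f(np.hstack([p["img"][140:195,206:256,::-1],t["img"][170:225,195:245,::-1]]),7))
E
```

```text
t 36.58 tcp [ 0.4189 -0.1819  0.2793] yaw -7.88 z [ 0.0149 -0.0025 -0.9999] F [ 0.27 -0.23 -0.38] M [-0.04  0.   -0.01] gap 1.0067
```

View pics/n24.png

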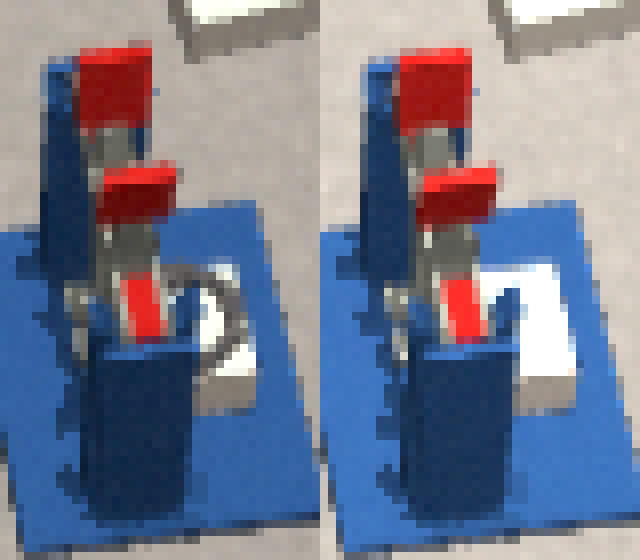

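View pics/n25.png

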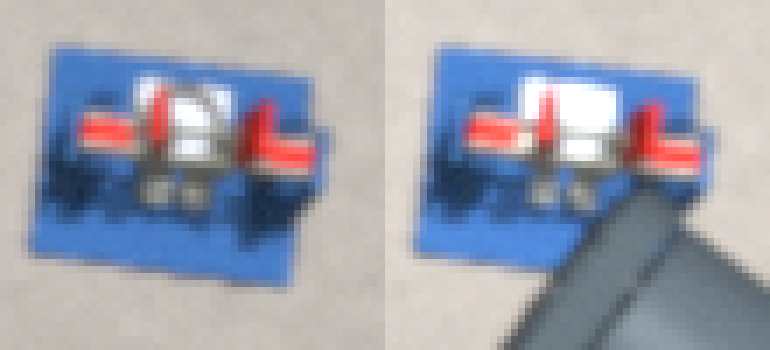

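View pics/n26.png

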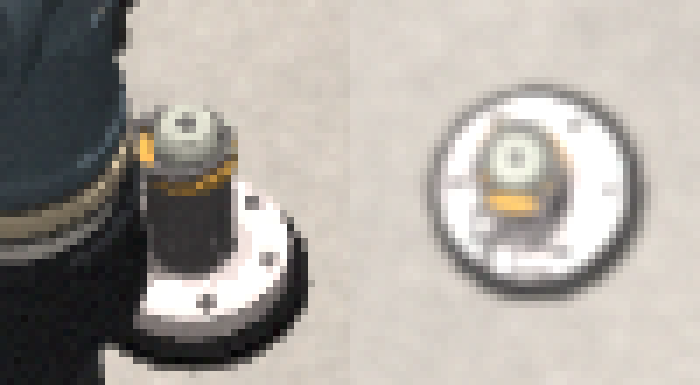

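Emit:
play_rows([
  [[0, -0.03, -0.03, 0, 0, 0], [0, -0.04, -0.03, 0, 0, 0], [0, -0.04, -0.02, 0, 0, 0], [0, -0.03, 0, 0, 0, 0], [0, 0, 0, 0, 0, 0]],
])

```text
t: 37.3
tcp_pos: [0.3982, -0.3222, 0.3591]
tool_rot: [0.07, 0.998, -0.001, 0.007]
force: [0.0, 0.4, -0.6]
finger_gap: 0.998
```

```bash
python3 - <<'E'
from h import *
st()
p=manip.snapshot("side");t=manip.snapshot("top")
th=np.linspace(0,2*np.pi,300);k=14
def ov(p,x,y,w,h,s):
    im=cv2.resize(cv2.convertScaleAbs(p["img"][y:y+h,x:x+w,::-1],alpha=1.6),None,fx=k,fy=k,interpolation=cv2.INTER_NEAREST);o=im.copy()
    for r,z,c in((.024,.094,(0,255,0)),(.024,.089,(255,0,255)),(.015,.100,(255,255,0))):
        u=proj(p,np.c_[s[0]+r*np.cos(th),s[1]+r*np.sin(th),0*th+z]);cv2.polylines(o,[((u-[x,y]+.5)*k).astype(int)],True,c,1)
    return np.hstack([im,o])
cv2.imwrite("pics/n27.png",ov(p,220,148,28,40,(.5332,.1240)))
cv2.imwrite("pics/n28.png",ov(t,206,180,28,30,(.537,.1261)))
E
```

```text
t 37.3 tcp [ 0.3982 -0.3222  0.3591] yaw -8.0 z [ 0.0144 -0.0028 -0.9999] F [ 0.02  0.35 -0.61] M [-0.   -0.01  0.01] gap 0.9976
```

View pics/n27.png

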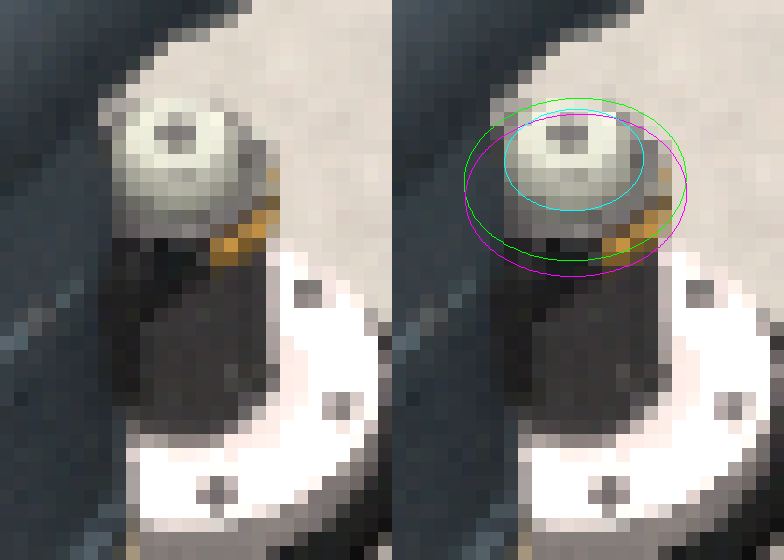

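View pics/n28.png

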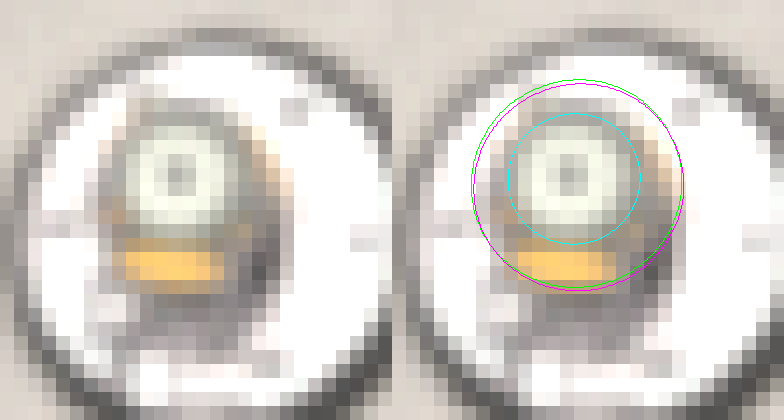

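Emit:
play_rows([
  [[-0.03, 0.02, 0, 0, 0, 0], [-0.04, 0.03, 0, 0, 0, 0], [-0.04, 0.03, 0, 0, 0, 0], [-0.04, 0.02, 0, 0, 0, 0], [0, 0, 0, 0, 0, 0], [0, 0, 0, 0, 0, 0]],
])

```text
t: 38.15
tcp_pos: [0.5595, -0.2401, 0.3607]
tool_rot: [0.068, 0.998, -0.0, 0.006]
force: [0.7, 0.7, 0.0]
finger_gap: 0.997
```

```bash
python3 - <<'E'
from h import *
import pickle
st()
p=manip.snapshot("side");q=pickle.load(open("sp0.pkl","rb"))[0]
f=lambda i,k:cv2.resize(cv2.convertScaleAbs(i,alpha=1.8),None,fx=k,fy=k,interpolation=cv2.INTER_NEAREST)
c=lambda p:p["img"][145:185,212:250,::-1]
cv2.imwrite("pics/n29.png",f(np.hstack([c(q),c(p)]),10))
E
```

```text
t 38.15 tcp [ 0.5595 -0.2401  0.3607] yaw -7.76 z [ 1.180e-02 -9.000e-04 -9.999e-01] F [0.7  0.72 0.01] M [-0.01 -0.    0.03] gap 0.9969
```

View pics/n29.png

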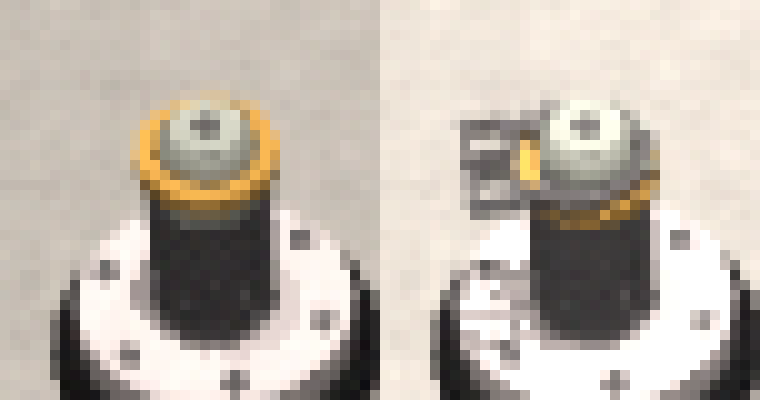

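```bash
python3 - <<'E'
from station import manip
print(manip.sign_off(), manip.sense()["t"])
E
```

```text
the job is handed in; nothing more can be done
the job is handed in; nothing more can be done
```

The ring is on the spindle holding the washer down, and the pliers are back upright in the rack. I handed the job in just after 38.2 s on the robot's clock, and the sign-off gives no verdict.

- **Fitting the ring:** I squeezed the pliers to their stop (opening 0.38) and slid the ring over the shaft. I pressed the washer to its stop with about 11 N net, going by the readings between moves, and eased the handles while holding that press. The ring rose about 2 mm and then stayed put while the pliers came off with only their own weight on the wrist.
- **Returning the pliers:** My first try stuck on the fork lips, with the pliers tilted slightly in the grip and about 8 N on them. I lifted, corrected the tilt by 1.5 degrees, and they then went down freely to the seat. I opened the gripper and lifted clear.
- **Last checks:** The last side picture shows the ring level on the shaft, its lugs close together and the washer held below it. In both cameras the pliers look as they did at the start; the arm hid only part of the rack base from above.
- **Not confirmed:** That the ring is in the groove is judged from the roughly 2 mm rise and its staying put, since the groove itself cannot be seen. The top view was too coarse to show the lugs.

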